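Prop the sprung lid of the parts bin and take out the fork end

ROBOT

A 6-joint arm with a two-finger parallel gripper is mounted at the origin on the work surface. World frame = base frame: x ahead of the robot, y to its left, z up, the work surface at z = 0. Lengths are in mm, angles in rad, forces in N, time in s.
With the tool pointing down it reaches from about 325 to 775 mm from the base axis. Payload 5.5 kg.
Tool frame: the origin (TCP) lies at the very end of the fingers, on their centre line; the grasp point (between the pads) lies 19 mm behind it (robot.hold_point_z is the distance from the TCP to the grasp point, in mm); z points along the fingers, y is the direction in which the jaws open and shut (so a half turn about z gives the same grasp; the last joint's range is limited). The gripper opens to 88 mm and grips with 3 to 60 N. Pads are 20 mm wide; open, the fingers measure 115 mm over their backs; the gripper's body (75 mm by 178 mm) begins 61 mm behind the grasp point.
Start: joints at [-1.28, 0.091, 1.231, -0, 1.82, -0.057], TCP at [204.498, -564.089, 222.631] pointing down, gripper open.
Joint ranges: [-2.87, 2.87], [-0.86, 2.18], [0.17, 2.46], [-1.51, 4.65], [0.06, 2.69], [-2.65, 2.65]. Speed limits (rad/s): [2.57, 2.57, 3.01, 3.14, 3.14, 3.14].

INTERFACE

Orientations are given as a rotation vector (axis times angle).
In Python, from plant import readout, capture, calibration, robot gives the robot as it stands.
- The arm moves only by the tool apply_moves, never from a script. Its argument "targets" is a list of rows, each a list of 2 entries, a list of its own where there are three numbers: the shift along the tool's x, y, z in mm, then the turn, a rotation vector about the tool's x, y, z in rad. A call has 1 to 20 rows; each row shifts and turns the commanded pose from where the row before left it, along the tool's axes as they then stand; what a row does not reach is not made up. A row lasts 1/10 s, in which the tool goes at most 50 mm and 8.59 degrees, less where a joint would pass 70% of its speed; a pose out of reach is approached as far as the arm can. A call with a gripper value outside its range is refused whole. "claw" is the opening, from 0 (shut) to 1 (fully open), set as the call begins (left out, the last holds). The fingers move at their own pace and stop on an object; "newtons" is the grip in N (left out, the last holds). Time passes only in rows, so rows that do not move let the fingers close. It gives the time, the measured TCP pose, the force and the opening at its end, in the units of the state.
- readout.state(): the state, without advancing time (a new reading comes with each control period).
- capture(name): name is "side" or "top"; returns (picture, depth): 480x640x3 uint8, red, green, blue; 480x640 float32, mm along the optical axis (not along the pixel's ray), 0 where there is no reading.
- calibration(name): a dict with "camera_matrix" (3x3 intrinsics, pixels), "rvec" (rotation vector, rad) and "tvec" (3), from world to camera coordinates, as OpenCV has them. Camera axes: x right, y down, z forward; pixel columns grow to the right and rows downward; lengths in mm; the calibration is good to about 2 mm. A picture is of the moment at which its call begins. calibration takes no time and is no camera call.
- robot.job_done(): hands the job in, once; it reports no verdict.
The state is a dict: "t": time; "q": joint angles; "dq": joint speeds; "joint_torque": joint torques, N m; "position": TCP position; "tcp_rot": TCP orientation; "wrist_force": force on the tool from outside, world axes, zero at the start; "moment": the same for the moment, N m; "finger_gap": opening from 0.0 (shut) to 1.0 (fully open).
Only numpy, scipy, OpenCV 4.12 (cv2) and the standard library are available. Lean on these libraries where they do the work, as an engineer would, in place of code of your own. Each camera call takes 0.05 s, during which the arm holds its last target. There are 200 camera calls.

TASK

Prop the sprung lid of the steel parts bin wide open with the long rectangular tube, the tube's lower end standing on the floor of the bin's chip tray against the tray's turned-up front edge. Then, with the lid propped, take the steel fork end out of the bin and put it in the flat aluminium tray. Leave the lid propped and the other pieces in the bin, and do not shove aside the things lying about the bench.

Things in the scene. Friction and masses are not known exactly. Their poses are not given: they have to be found in the camera images.
- bin: Grey sheet-steel parts bin welded into a dark chip tray, fixed to the bench. Origin: on the bench, centre of the bin's footprint; +x points from the front (where the chip tray shows widest) to the hinge side, y runs along the hinge, z up. Bin outside 150 (x) x 320 (y) mm, walls 4 mm, rim at z = 85 mm, inner floor at z = 8 mm, front face at x = -75 mm. Contents stand on its floor, out of sight while shut.
- tray_edge (a point): Middle of the chip tray's front edge, at the foot of its inner face (bin frame x = -190, y = 0, z = 4 mm). The chip tray spans x -194 to +105, y -180 to +180 mm; its floor is at z = 4 mm and its edge is turned up all round to z = 20 mm. 115 mm of its floor lie open before the bin's front face.
- lid (a joint): Opening angle of the bin's steel lid, rad: 0 shut (level), 1.57 upright, stop at 1.85. Hinge line: bin frame x = +75, z = 87 mm (lid's underside), along y. Spring and weight shut it from any angle; lifting it takes about 4 N at the lip throughout. No handle: the lid reaches 180 mm from the hinge and is 326 mm long, so shut it stands 30 mm proud of the bin's front face.
- lid_lip (a point): Middle of the lower edge of the lid's lip; moves with the lid. The lip is 4 mm thick, turned down 12 mm along the whole free edge; its inner face is 176 mm from the hinge. Shut, its lower edge is at z = 75 mm, and between lip and front face there is a 26 mm gap open from below.
- bar: Rectangular steel tube, plain, ends capped black, 320 x 30 x 15 mm, 280 g (varies), lying flat on the bench. Origin: centre of its underside; x along its length, y across its 30 mm width, z through its 15 mm thickness. Foot against the tray's front edge and top end under the lid's lip, it slopes about 50 degrees and holds the lid at about 1.3 rad. It serves as pry bar and prop.
- bar_end1 (a point): Centre of the tube's end face at its +x end.
- bar_end2 (a point): Centre of the tube's end face at its -x end.
- clevis: Steel fork end (clevis), 160 g (varies): a block 30 (x) x 26 (y) x 14 mm with two rounded cheeks 8 mm thick (outer faces 30 mm apart along x), 45 mm high in all. It stands upright on the bin's floor, its x axis roughly along the hinge. Origin: centre of its underside, z up through the fork.
- nut: Dark steel hexagon nut, 32 mm across flats, 18 mm high, lying in the bin. Origin: centre of its underside.
- stub: Short upright round of steel bar, 26 mm across, 45 mm high, in the bin. Origin: centre of its underside.
- tray: Flat open aluminium tray, fixed, 150 (x) x 210 (y) x 28 mm, walls and floor 3 mm. Origin: centre of its underside, z up.
- short_tube: Short offcut of the same tube, 110 x 30 x 15 mm, on the bench. Origin: centre of its underside.
- hammer: Hammer lying on the bench.
- brush: Brush lying on the bench.
- disc: Grinding disc, 115 mm across, 6 mm thick, lying on the bench.
- clamp: Small blue C-clamp lying on the bench.

How it is judged:
By the outcome, as a careful person would: the job done as asked, in the order asked, and still so for the second after the job is handed in, with the robot touching nothing.
It also fails if it takes over 67 s, if anything falls off the work surface, if the arm or the gripper's body presses on something with over 40 N, if the wrist force passes 120 N, or if a joint passes its speed limit or range.

## Working session

There is one attempt and no reset: what is moved stays moved. The work goes in short steps, Python scripts to look and compute and a tool call to move; the robot and the scene stay as the last step left them, time stands still between calls to the robot, and variables do not carry over. Pictures are saved under pics/ and viewed, about 8 in all and at most 12, crops included, and the job is handed in when it is done.

Besides the shell and the picture viewer there is one more tool, called by a JSON object that holds its "name" and its "arguments". apply_moves: Moves the arm, as the interface text tells. Its arguments: {"type":"object","properties":{"targets":{"type":"array"},"claw":{"type":"number"},"newtons":{"type":"number"}},"required":["targets"]}

```bash
mkdir -p pics; ls; python3 - <<'E'
from plant import readout, capture, calibration, robot
import cv2,numpy as np
for n in("top","side"):
    p,d=capture(n); cv2.imwrite(f"pics/{n}0.png",p[...,::-1]); np.save(f"pics/{n}0.npy",d)
    c=calibration(n); R=cv2.Rodrigues(np.array(c["rvec"]))[0]; print(n,c["camera_matrix"],(-R.T@np.array(c["tvec"]).ravel()).round(),R.round(2).tolist())
print(readout.state())
print([a for a in dir(robot) if a[0]!='_'])
E
```

```text
pics
top [[510.13398255   0.         315.87220573]
 [  0.         510.13398255 227.00516542]
 [  0.           0.           1.        ]] [ 412.  -61. 1273.] [[0.02, -1.0, 0.01], [-0.99, -0.02, -0.12], [0.12, -0.01, -0.99]]
side [[459.88646005   0.         313.6743185 ]
 [  0.         459.88646005 238.97534964]
 [  0.           0.           1.        ]] [297. 656. 948.] [[-0.95, -0.31, -0.02], [-0.22, 0.71, -0.67], [0.22, -0.63, -0.74]]
{'t': 0.1, 'q': array([-1.27967118e+00,  9.17598409e-02,  1.23171442e+00, -1.79691335e-05,
        1.81978590e+00, -5.66951416e-02]), 'dq': array([ 0.00124651, -0.0006292 , -0.00205454,  0.00065442,  0.00110873,
       -0.00102973]), 'joint_torque': array([ 3.33857643e-03, -4.47857380e+01, -4.07572496e+01,  7.00354949e-02,
        2.84070731e-02, -1.10981405e-04]), 'position': array([ 204.43341421, -563.83351252,  221.66297391]), 'tcp_rot': array([-3.09257605e+00, -5.43311906e-01,  3.33319062e-04]), 'wrist_force': array([0.62443252, 0.56606205, 0.37803908]), 'moment': array([ 0.02229736, -0.00944638, -0.05698108]), 'finger_gap': 1.0015982461341715}
['MotionError', 'hold_point_z', 'job_done']
```

View pics/top0.png

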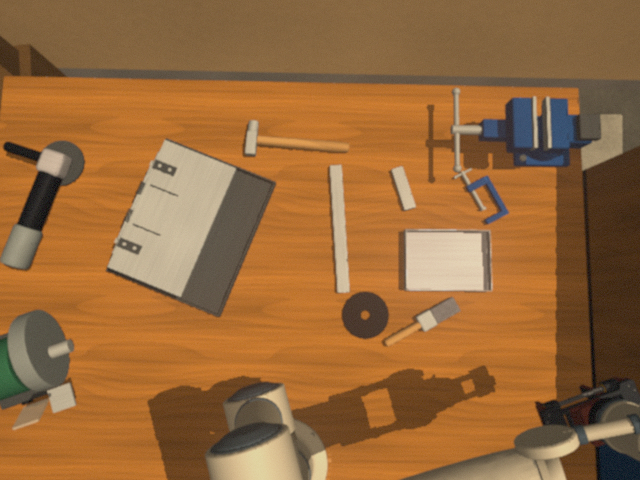

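View pics/side0.png

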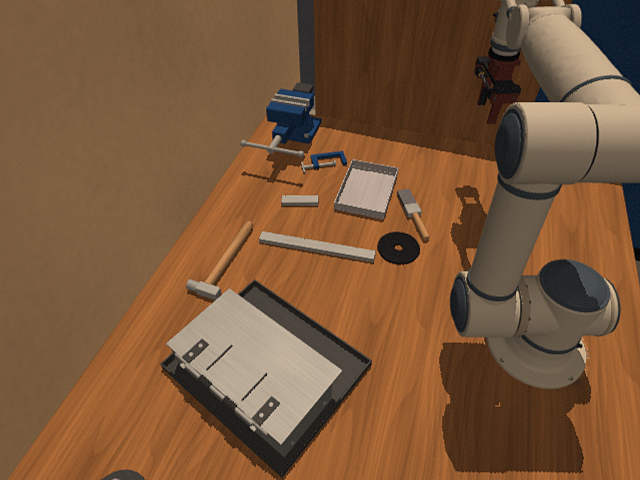

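The top view shows the bin at the left with its open tray side facing right, corners about (167,140), (275,183), (219,315) and (108,270). The bar runs from (336,166) to (343,291) and the tray is at about (448,260). The side view agrees.

```bash
cat > h.py <<'E'
import numpy as np,cv2
from plant import readout, capture, calibration, robot
def cam(n):
    c=calibration(n); return np.array(c["camera_matrix"]),cv2.Rodrigues(np.array(c["rvec"]))[0],np.array(c["tvec"]).ravel()
def ray(n,uv,z):
    K,R,t=cam(n); uv=np.atleast_2d(uv).astype(float)
    d=np.c_[uv,np.ones(len(uv))]@np.linalg.inv(K).T@R; o=-R.T@t
    return o+d*((z-o[2])/d[:,2])[:,None]
def proj(n,P):
    c=calibration(n); return cv2.projectPoints(np.atleast_2d(P).astype(float),np.array(c["rvec"]),np.array(c["tvec"]),np.array(c["camera_matrix"]),None)[0][:,0]
def cloud(n,d):
    K,R,t=cam(n); v,u=np.indices(d.shape); p=np.stack([(u-K[0,2])*d/K[0,0],(v-K[1,2])*d/K[1,1],d],-1)
    w=(p-t)@R; w[d<=0]=np.nan; return w
E
python3 - <<'E'
from h import *
p=cv2.imread("pics/top0.png"); W=cloud("top",np.load("pics/top0.npy"))
hsv=cv2.cvtColor(p,cv2.COLOR_BGR2HSV)
m=(hsv[...,1]<70).astype(np.uint8)
def blob(name,r,z):
    x0,y0,x1,y1=r; k=np.zeros_like(m); k[y0:y1,x0:x1]=m[y0:y1,x0:x1]
    cs=cv2.findContours(k,0,cv2.CHAIN_APPROX_NONE)[0]; c=max(cs,key=cv2.contourArea)
    w=ray("top",c[:,0]+0.0,z)[:,:2].astype(np.float32); rr=cv2.minAreaRect(w)
    kk=np.zeros_like(m); cv2.drawContours(kk,[c],-1,1,-1); kk=cv2.erode(kk,np.ones((3,3)))
    print(name,np.round(rr[0],1),np.round(rr[1],1),round(rr[2],1),"z",np.nanpercentile(W[kk>0][:,2],[5,50,95]).round(1)); print(cv2.boxPoints(rr).round(1).tolist())
blob("bar",(322,155,356,298),15)
blob("tray",(395,222,500,300),28)
blob("short",(385,160,420,215),15)
blob("chip",(95,130,285,325),20)
# lid mask by brightness
q=m*(hsv[...,2]>110)
q=cv2.morphologyEx(q.astype(np.uint8),cv2.MORPH_CLOSE,np.ones((5,5))); m=q
blob("lid",(95,130,285,325),88)
m=(hsv[...,2]<60).astype(np.uint8); blob("disc",(335,285,395,345),6)
E
```

```text
bar [ 563.3 -127.4] [314.3  28.1] 4.3 z [10.2 14.4 18.6]
[[405.6000061035156, -125.0], [407.6000061035156, -153.0], [721.0999755859375, -129.6999969482422], [719.0, -101.69999694824219]]
tray [ 488.8 -393.2] [149.1 210.6] 1.0 z [-1.2  2.9  7.5]
[[412.3999938964844, -289.20001220703125], [416.20001220703125, -499.79998779296875], [565.2999877929688, -497.1000061035156], [561.5, -286.5]]
short [ 666.7 -286.7] [107.7  28.1] 18.1 z [10.1 14.3 18.7]
[[611.0999755859375, -290.1000061035156], [619.7999877929688, -316.79998779296875], [722.2000122070312, -283.29998779296875], [713.5, -256.70001220703125]]
chip [563.2 241.6] [307.7 353.3] 69.0 z [ 0.9 88.6 93.6]
[[343.1000061035156, 161.1999969482422], [673.0, 34.70000076293945], [783.2000122070312, 322.0], [453.29998779296875, 448.5]]
lid [574. 269.] [194.6 329. ] 69.0 z [86.3 90.1 94. ]
[[385.6000061035156, 237.0], [692.9000244140625, 119.30000305175781], [762.4000244140625, 301.1000061035156], [455.20001220703125, 418.70001220703125]]Traceback (most recent call last):
  File "<stdin>", line 19, in <module>
  File "<stdin>", line 7, in blob
ValueError: max() iterable argument is empty
```

{"name": "apply_moves", "arguments": {"targets": [[[31,-15,0],[0,0,0]],[[31,-15,0],[0,0,0]],[[31,-15,0],[0,0,0]],[[31,-15,0],[0,0,0]],[[31,-15,0],[0,0,0]],[[31,-15,0],[0,0,0]],[[31,-15,0],[0,0,0]],[[31,-15,0],[0,0,0]],[[31,-15,0],[0,0,0]],[[31,-15,0],[0,0,0]],[[31,-15,0],[0,0,0]],[[31,-15,0],[0,0,0]],[[31,-15,0],[0,0,0]],[[31,-15,0],[0,0,0]],[[31,-15,0],[0,0,0]],[[31,-15,0],[0,0,0]],[[31,-15,0],[0,0,0]],[[22,-15,0],[0,0,0.137]],[[0,0,0],[0,0,0.137]]], "claw": 0.7, "newtons": 60}}

```text
t: 2.0
position: [629.9, -119.9, 221.0]
tcp_rot: [-3.138, -0.113, 0.003]
wrist_force: [-0.4, -0.5, -0.0]
finger_gap: 0.699
```

{"name": "apply_moves", "arguments": {"targets": [[[-2,2.5,25],[0,0,0]],[[0,0,30],[0,0,0]],[[0,0,30],[0,0,0]],[[0,0,30],[0,0,0]],[[0,0,30],[0,0,0]],[[0,0,30],[0,0,0]],[[0,0,20],[0,0,0]],[[0,0,12],[0,0,0]],[[0,0,6],[0,0,0]],[[0,0,4],[0,0,0]],[[0,0,0],[0,0,0]]]}}

```text
t: 3.1
position: [627.1, -125.9, 6.1]
tcp_rot: [3.139, 0.116, 0.001]
wrist_force: [0.3, 0.8, -0.1]
finger_gap: 0.7
```

{"name": "apply_moves", "arguments": {"targets": [[[0,0,0],[0,0,0]],[[0,0,0],[0,0,0]],[[0,0,0],[0,0,0]],[[0,0,0],[0,0,0]],[[0,0,0],[0,0,0]],[[0,0,0],[0,0,0]],[[0,0,0],[0,0,0]]], "claw": 0.0}}

```text
t: 3.8
position: [627.1, -125.5, 6.1]
tcp_rot: [-3.139, -0.116, -0.001]
wrist_force: [0.5, 1.9, 2.1]
finger_gap: 0.332
```

{"name": "apply_moves", "arguments": {"targets": [[[0,0,0],[0,0,0]],[[0,0,0],[0,0,0]],[[0,0,2],[0,0,0]],[[0,0,2],[0,0,0]],[[0,0,0],[0,0,0]]], "claw": 0.5}}

```text
t: 4.3
position: [626.3, -125.8, 0.8]
tcp_rot: [-3.139, -0.116, 0.002]
wrist_force: [-0.7, 0.2, -0.3]
finger_gap: 0.503
```

{"name": "apply_moves", "arguments": {"targets": [[[0,0,0],[0,0,0]],[[0,0,0],[0,0,0]],[[0,0,0],[0,0,0]],[[0,0,0],[0,0,0]],[[0,0,-10],[0,0,0]],[[0,0,-20],[0,0,0]],[[0,0,-20],[0,0,0]],[[0,0,-20],[0,0,0]],[[0,0,-20],[0,0,0]],[[0,0,-20],[0,0,0]],[[0,0,0],[0,0,0]]], "claw": 0.0}}

```text
t: 5.4
position: [628.5, -126.2, 116.1]
tcp_rot: [3.138, 0.116, 0.01]
wrist_force: [0.2, -0.1, -1.2]
finger_gap: 0.338
```

```bash
python3 - <<'E'
from h import *
p,d=capture("side"); cv2.imwrite("pics/side1.png",p[...,::-1]); np.save("pics/side1.npy",d)
pt,dt=capture("top"); cv2.imwrite("pics/top1.png",pt[...,::-1]); np.save("pics/top1.npy",dt)
for n,dd in(("side",d),("top",dt)):
    W=cloud(n,dd).reshape(-1,3)
    s=readout.state(); x=np.array([.997,.074]); o=s["position"][:2]
    a=(W[:,:2]-o)@x; b=(W[:,:2]-o)@np.array([-.074,.997])
    for lo in range(-270,120,20):
        k=(a>lo)&(a<lo+20)&(abs(b)<13)&(W[:,2]>60)&(W[:,2]<150)
        print(n,lo+10,k.sum(),np.nanmedian(W[k,2]).round(1) if k.any() else None)
# bin edges: from top0
p=cv2.imread("pics/top0.png"); hsv=cv2.cvtColor(p,cv2.COLOR_BGR2HSV); m=(hsv[...,1]<70).astype(np.uint8)
k=np.zeros_like(m); k[130:325,95:285]=m[130:325,95:285]
c=max(cv2.findContours(k,0,cv2.CHAIN_APPROX_NONE)[0],key=cv2.contourArea)[:,0]
l=((k>0)&(hsv[...,2]>110)).astype(np.uint8); l=cv2.morphologyEx(l,cv2.MORPH_CLOSE,np.ones((5,5)))
cl=max(cv2.findContours(l,0,cv2.CHAIN_APPROX_NONE)[0],key=cv2.contourArea)[:,0]
th=np.deg2rad(69);ex=np.array([np.cos(th),np.sin(th)]);ey=np.array([-ex[1],ex[0]]);O=np.array([577,277])
for nm,cc,z in(("chip",c,20),("lid",cl,89)):
    w=ray("top",cc,z)[:,:2]-O; X=w@ex;Y=w@ey
    for side,sel in(("front",(X<-90)&(abs(Y)<140)),("y+",(Y>140)&(X>-80 if nm=="lid" else X>-170)&(X<40)),("y-",(Y<-140)&(X>-80 if nm=="lid" else X>-170)&(X<40))):
        q=w[sel]; 
        if len(q)>5:
            v=cv2.fitLine(q.astype(np.float32),cv2.DIST_HUBER,0,.01,.01).ravel(); print(nm,side,len(q),np.rad2deg(np.arctan2(v[1],v[0])).round(2),"X",np.median(X[sel]).round(1),"Y",np.median(Y[sel]).round(1))
E
```

```text
side -260 0 None
side -240 0 None
side -220 26 125.5
side -200 61 127.1
side -180 62 126.6
side -160 63 127.4
side -140 60 127.5
side -120 60 127.5
side -100 61 127.3
side -80 58 128.0
side -60 68 128.0
side -40 55 127.9
side -20 59 128.5
side 0 10 128.0
side 20 3 119.5
side 40 10 117.6
side 60 12 126.2
side 80 64 128.9
side 100 34 129.6
side 120 0 None
top -260 0 None
top -240 0 None
top -220 2 124.1
top -200 0 None
top -180 0 None
top -160 2 125.5
top -140 88 125.9
top -120 103 125.7
top -100 97 126.2
top -80 105 126.2
top -60 98 126.1
top -40 100 126.3
top -20 61 125.9
top 0 2 125.9
top 20 0 None
top 40 0 None
top 60 0 None
top 80 0 None
top 100 0 None
top 120 0 None
chip front 214 -21.27 X -184.5 Y 5.5
chip y+ 98 69.73 X -71.2 Y 173.2
chip y- 88 67.35 X -81.0 Y -174.1
lid front 111 -20.84 X -104.6 Y 1.1
lid y+ 47 69.11 X -20.4 Y 163.2
lid y- 46 68.87 X -19.5 Y -163.5
```

View pics/side1.png

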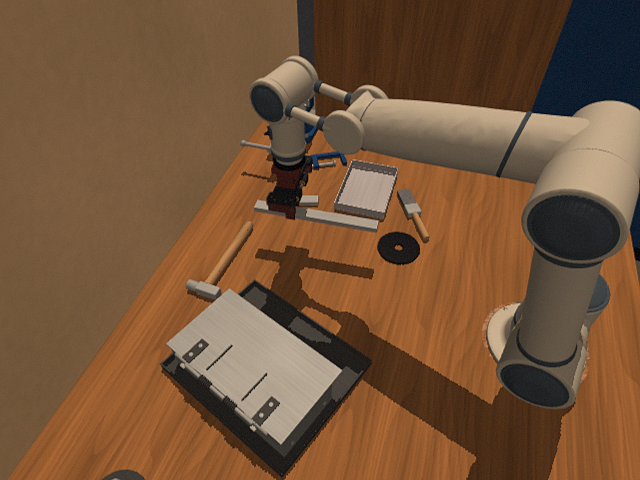

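```bash
cat >> h.py <<'E'
from scipy.spatial.transform import Rotation as Rot, Slerp
TH=np.deg2rad(69.0); O=np.array([576.7,276.3,0.]); B=np.array([[np.cos(TH),-np.sin(TH),0],[np.sin(TH),np.cos(TH),0],[0,0,1.]])
GA,GN=100.,11.   # grip: distance from top end, TCP below top face
def b2w(p): return O+B@np.asarray(p,float)
def w2b(p): return (np.asarray(p)-O)@B
def pose(cx,cz,phi,y):   # bar upper top-edge at (cx,cz) in bin frame, slope deg
    f=np.deg2rad(phi); u=np.array([np.cos(f),0,np.sin(f)]); n=np.array([-np.sin(f),0,np.cos(f)])
    p=np.array([cx,y,cz])-GA*u-GN*n
    return b2w(p),Rot.from_matrix(B@np.c_[u,np.cross(-n,u),-n])
def now():
    s=readout.state(); return s["position"],Rot.from_rotvec(s["tcp_rot"])
def rows(p0,R0,wps,fmt=True):
    out=[]
    for p1,R1,n in wps:
        for i in range(1,n+1):
            pt=p0+(p1-p0)*i/n if i==1 else P+(p1-P)/(n-i+1)
            if i==1: S=Slerp([0,1],Rot.concatenate([R0,R1])); P=p0;Rc=R0
            d=np.round(Rc.inv().apply(pt-P),0); dr=np.round((Rc.inv()*S(i/n)).as_rotvec(),3)
            P=P+Rc.apply(d); Rc=Rc*Rot.from_rotvec(dr)
            out.append([d.astype(int).tolist(),dr.tolist()])
        p0,R0=P,Rc
    print(str(out)); return out
def where():
    p,R=now(); M=B.T@R.as_matrix(); u=M[:,0]; n=-M[:,2]; c=(p-O)@B+GA*u+GN*n
    print("C bin",c.round(1),"phi",np.rad2deg(np.arcsin(u[2])).round(2),"yaw",np.rad2deg(np.arctan2(u[1],u[0])).round(2),"roll",np.rad2deg(np.arcsin(M[2,1])).round(2))
E
python3 - <<'E'
from h import *
p,R=now(); where()
a=pose(-170,140,9,100);b=pose(-125,140,9,100);
print(a[0],pose(-80,70,9,100)[0])
rows(p,R,[(*a,18)])
E
```

```text
C bin [-314.8 -281.5  122.9] phi 0.05 yaw -64.77 roll 0.02
[387.64049347  62.82595792 113.49198175] [419.89360893 146.84819631  43.49198175]
[[[-12, -11, 0], [0.005, 0.008, -0.063]], [[-12, -12, 0], [0.005, 0.007, -0.062]], [[-11, -13, 0], [0.005, 0.008, -0.063]], [[-10, -14, 0], [0.005, 0.008, -0.063]], [[-9, -14, 0], [0.005, 0.008, -0.062]], [[-8, -15, 0], [0.005, 0.007, -0.063]], [[-7, -15, 0], [0.005, 0.008, -0.063]], [[-7, -16, 0], [0.005, 0.008, -0.062]], [[-6, -16, 0], [0.005, 0.008, -0.063]], [[-4, -16, 0], [0.005, 0.007, -0.063]], [[-3, -17, 0], [0.005, 0.008, -0.062]], [[-2, -17, 0], [0.005, 0.008, -0.063]], [[-1, -17, 0], [0.005, 0.008, -0.063]], [[-1, -17, 0], [0.005, 0.007, -0.062]], [[1, -17, 0], [0.005, 0.008, -0.063]], [[2, -17, 0], [0.005, 0.008, -0.063]], [[2, -17, 0], [0.005, 0.007, -0.062]], [[4, -16, 1], [0.004, 0.008, -0.063]]]
```

{"name": "apply_moves", "arguments": {"targets": [[[-12,-11,0],[0.005,0.008,-0.063]],[[-12,-12,0],[0.005,0.007,-0.062]],[[-11,-13,0],[0.005,0.008,-0.063]],[[-10,-14,0],[0.005,0.008,-0.063]],[[-9,-14,0],[0.005,0.008,-0.062]],[[-8,-15,0],[0.005,0.007,-0.063]],[[-7,-15,0],[0.005,0.008,-0.063]],[[-7,-16,0],[0.005,0.008,-0.062]],[[-6,-16,0],[0.005,0.008,-0.063]],[[-4,-16,0],[0.005,0.007,-0.063]],[[-3,-17,0],[0.005,0.008,-0.062]],[[-2,-17,0],[0.005,0.008,-0.063]],[[-1,-17,0],[0.005,0.008,-0.063]],[[-1,-17,0],[0.005,0.007,-0.062]],[[1,-17,0],[0.005,0.008,-0.063]],[[2,-17,0],[0.005,0.008,-0.063]],[[2,-17,0],[0.005,0.007,-0.062]],[[4,-16,1],[0.004,0.008,-0.063]],[[0,0,0],[0,0,0]],[[0,0,0],[0,0,0]]]}}

```text
t: 7.5
position: [387.2, 62.9, 112.1]
tcp_rot: [-2.511, -1.723, -0.195]
wrist_force: [0.3, -0.2, -2.4]
finger_gap: 0.339
```

```bash
python3 - <<'E'
from h import *
p,R=now(); where(); print(readout.state()["q"].round(2),readout.state()["wrist_force"].round(1))
d=capture("side")[1]; W=cloud("side",d).reshape(-1,3); b=w2b(W)
pt,dt=capture("top"); Wt=w2b(cloud("top",dt).reshape(-1,3))
for nm,b in(("side",b),("top",Wt)):
    k=(abs(b[:,1]-100)<22)&(b[:,2]>50)&(b[:,2]<160)&(b[:,0]<-108)
    q=b[k]; 
    for lo in range(-520,-100,25):
        s=q[(q[:,0]>=lo)&(q[:,0]<lo+25)]
        if len(s)>3: print(nm,lo,len(s),"z",np.percentile(s[:,2],80).round(1),"y",s[:,1].min().round(0),s[:,1].max().round(0),"xmin/max",s[:,0].min().round(0),s[:,0].max().round(0))
E
```

```text
C bin [-170.1  100.3  138.5] phi 8.95 yaw -0.09 roll -0.08
[-0.06 -0.57  1.99  0.15  1.67  0.33] [ 0.3 -0.2 -2.4]
side -495 57 z 92.5 y 87.0 116.0 xmin/max -487.0 -470.0
side -470 96 z 95.9 y 86.0 117.0 xmin/max -469.0 -446.0
side -445 92 z 100.1 y 86.0 116.0 xmin/max -445.0 -420.0
side -420 38 z 103.0 y 92.0 116.0 xmin/max -420.0 -408.0
side -395 5 z 106.4 y 109.0 114.0 xmin/max -389.0 -381.0
side -345 10 z 110.0 y 114.0 116.0 xmin/max -345.0 -321.0
side -320 27 z 119.0 y 86.0 116.0 xmin/max -319.0 -295.0
side -295 102 z 136.8 y 83.0 122.0 xmin/max -294.0 -270.0
side -270 223 z 141.0 y 78.0 122.0 xmin/max -270.0 -245.0
side -245 135 z 132.5 y 83.0 115.0 xmin/max -245.0 -220.0
side -220 153 z 136.5 y 84.0 115.0 xmin/max -220.0 -195.0
side -195 170 z 140.2 y 84.0 115.0 xmin/max -195.0 -170.0
side -170 37 z 137.7 y 87.0 115.0 xmin/max -170.0 -168.0
top -495 102 z 93.7 y 89.0 119.0 xmin/max -487.0 -470.0
top -470 147 z 97.1 y 90.0 119.0 xmin/max -470.0 -445.0
top -445 152 z 101.2 y 89.0 119.0 xmin/max -445.0 -420.0
top -420 130 z 104.8 y 89.0 119.0 xmin/max -420.0 -395.0
top -245 18 z 132.6 y 88.0 112.0 xmin/max -235.0 -222.0
top -220 69 z 137.9 y 88.0 117.0 xmin/max -218.0 -195.0
top -195 152 z 141.0 y 88.0 117.0 xmin/max -195.0 -171.0
```

```bash
python3 - <<'E'
from h import *
p,R=now(); 
rows(p,R,[(*pose(-127,72,9,100),8),(*pose(-79,70,9,100),6)])
E
```

```text
[[[4, 0, 9], [-0.0, 0.0, -0.0]], [[4, 0, 9], [-0.0, 0.0, -0.0]], [[4, 0, 9], [-0.0, 0.0, -0.001]], [[4, 0, 9], [-0.0, 0.0, 0.0]], [[4, 0, 9], [-0.001, 0.001, -0.0]], [[4, 0, 9], [0.0, -0.0, -0.0]], [[4, 0, 9], [0.0, -0.0, -0.0]], [[4, 0, 10], [0.0, -0.0, -0.001]], [[8, 0, 2], [0.0, -0.0, 0.0]], [[8, 0, 1], [0.0, -0.0, 0.0]], [[8, 0, 2], [0.0, -0.0, 0.0]], [[8, 0, 1], [0.0, -0.0, 0.0]], [[8, 0, 2], [0.0, -0.0, 0.0]], [[7, 0, 1], [0.0, -0.0, 0.0]]]
```

{"name": "apply_moves", "arguments": {"targets": [[[4,0,9],[0,0,0]],[[4,0,9],[0,0,0]],[[4,0,9],[0,0,0]],[[4,0,9],[0,0,0]],[[4,0,9],[0,0,0]],[[4,0,9],[0,0,0]],[[4,0,9],[0,0,0]],[[4,0,9],[0,0,0]],[[8,0,2],[0,0,0]],[[8,0,1],[0,0,0]],[[8,0,2],[0,0,0]],[[8,0,1],[0,0,0]],[[8,0,2],[0,0,0]],[[6,0,1],[0,0,0]],[[0,0,0],[0,0,0]],[[0,0,0],[0,0,0]]]}}

```text
t: 9.2
position: [416.8, 138.8, 43.3]
tcp_rot: [-2.523, -1.728, -0.17]
wrist_force: [-15.4, -35.0, 5.4]
finger_gap: 0.333
```

```bash
python3 - <<'E'
from h import *
p,R=now(); where(); H=np.array([75,87])
wps=[]
def add(th,phi,d,n,push=0):
    t=np.deg2rad(th);f=np.deg2rad(phi)
    lip=H+np.array([-176*np.cos(t)-12*np.sin(t),176*np.sin(t)-12*np.cos(t)])
    if d is not None: c=lip+d*np.array([np.cos(f),np.sin(f)])
    else:
        s=max(12/np.tan(f+t),0)+2; c=H+(176-s)*np.array([-np.cos(t),np.sin(t)])
    print(th,phi,c.round(1),"foot z",(c[1]-320*np.sin(f)-15*np.cos(f)).round(0), "foot x",(c[0]-320*np.cos(f)).round())
    wps.append((*pose(c[0],c[1],phi,100),n))
add(3,10,22,3); add(10,13,22,5);add(16,18,21,5);add(24,23,18,6)
rows(p,R,wps)
E
```

```text
C bin [-88.1  99.7  67.8] phi 7.8 yaw -0.19 roll -0.14
3 10 [-79.7  88. ] foot z 18.0 foot x -395.0
10 13 [-79.  110.7] foot z 24.0 foot x -391.0
16 18 [-77.5 130.5] foot z 17.0 foot x -382.0
24 23 [-74.1 154.7] foot z 16.0 foot x -369.0
[[[4, 0, -5], [-0.001, 0.013, -0.001]], [[4, 0, -5], [-0.0, 0.013, -0.001]], [[4, 0, -5], [-0.001, 0.012, -0.001]], [[1, 0, -3], [0.0, 0.011, -0.0]], [[1, 0, -3], [0.0, 0.01, -0.0]], [[1, 0, -4], [0.0, 0.011, -0.0]], [[1, 0, -3], [0.0, 0.01, -0.0]], [[1, 0, -4], [0.0, 0.011, -0.0]], [[2, 0, -2], [0.0, 0.017, -0.0]], [[1, 0, -2], [0.0, 0.018, -0.0]], [[2, 0, -2], [0.0, 0.017, -0.0]], [[2, 0, -2], [0.0, 0.018, -0.0]], [[1, 0, -2], [0.0, 0.017, -0.0]], [[2, 0, -2], [0.0, 0.015, -0.0]], [[2, 0, -2], [0.0, 0.014, -0.0]], [[2, 0, -2], [0.0, 0.015, -0.0]], [[2, 0, -2], [0.0, 0.014, -0.0]], [[2, 0, -2], [0.0, 0.015, -0.0]], [[3, 0, -3], [0.0, 0.014, -0.0]]]
```

```bash
python3 - <<'E'
from h import *
where()
pt,dt=capture("top"); p,d=capture("side")
a=cv2.resize(pt[130:330,90:290],(600,600),interpolation=cv2.INTER_CUBIC)
cv2.imwrite("pics/top2.png",a[...,::-1])
for n,dd in(("top",dt),("side",d)):
    b=w2b(cloud(n,dd).reshape(-1,3))
    k=(abs(b[:,1]-100)<10)
    for lo in list(range(-420,-120,30))+list(range(-130,-60,5)):
        s=b[k&(b[:,0]>=lo)&(b[:,0]<lo+5)]
        if len(s)>2: print(n,lo,len(s),np.percentile(s[:,2],[10,50,90]).round(1))
E
```

```text
C bin [-88.1  99.7  67.8] phi 7.8 yaw -0.19 roll -0.14
top -420 16 [-3.4 -0.6  1.9]
top -390 17 [16.7 20.1 23.6]
top -360 18 [22.1 24.8 28.4]
top -330 20 [26.6 30.4 33.7]
top -300 55 [ 36.4 413.7 421.4]
top -270 41 [421.8 425.  427.4]
top -240 38 [429.5 431.1 433.3]
top -210 39 [427.4 432.  434.5]
top -180 35 [423.5 431.6 434.8]
top -125 5 [70.2 72.1 72.8]
top -120 6 [68.6 69.7 70.4]
top -115 9 [55.8 70.9 73.5]
top -110 13 [69.8 72.3 76.9]
top -105 20 [71.9 75.8 89.6]
top -100 13 [85.9 88.2 91.7]
top -95 16 [85.7 88.5 90.9]
top -90 17 [87.  89.5 91.1]
top -85 20 [86.  88.2 89.8]
top -80 20 [85.5 88.1 92.4]
top -75 18 [86.1 88.5 91.6]
top -70 21 [87.1 89.3 92.4]
top -65 14 [87.  88.4 91.1]
side -390 13 [17.1 19.4 20.3]
side -360 12 [23.1 25.  26.5]
side -330 16 [28.4 30.9 32.7]
side -300 16 [405.9 414.9 418.4]
side -270 21 [420.1 423.6 425.7]
side -240 25 [ -2.  430.  431.6]
side -210 28 [315.6 432.8 434.6]
side -180 302 [142.8 257.4 429.5]
side -150 32 [ 3.6 63.5 66.2]
side -130 18 [68.1 69.7 71.6]
side -125 19 [68.1 70.2 72. ]
side -120 16 [68.2 71.6 72.9]
side -115 21 [69.7 71.8 74. ]
side -110 10 [70.6 72.7 73.9]
side -105 3 [86.1 86.7 87.6]
side -100 20 [87.8 89.7 90.9]
side -95 22 [87.7 89.3 91.6]
side -90 23 [86.5 89.2 91.6]
side -85 20 [87.5 89.3 91.5]
side -80 21 [88.  89.1 90.5]
side -75 23 [88.5 90.2 91.2]
side -70 22 [87.5 89.4 90.7]
side -65 24 [87.5 89.7 92.3]
```

View pics/top2.png

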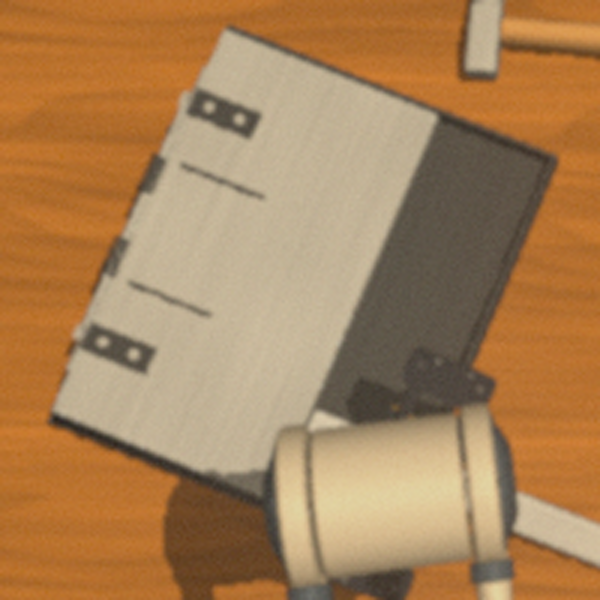

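```bash
python3 - <<'E'
from h import *
pt,dt=capture("top"); p,d=capture("side")
for n,dd in(("top",dt),("side",d)):
    b=w2b(cloud(n,dd).reshape(-1,3)); k=(abs(b[:,1]-100)<25)&(b[:,2]>9)&(b[:,2]<35)&(b[:,0]<-330)
    s=b[k]; print(n,np.percentile(s[:,0],[0,1,3,10]).round(1), np.polyfit(s[:,0],s[:,2],1), "y",[ (np.percentile(s[abs(s[:,0]-x)<8][:,1],[3,97])).round(1).tolist() for x in(-395,-370,-345)])
    k=(b[:,1]>88)&(b[:,1]<112)&(b[:,0]>-140)&(b[:,0]<-108)&(b[:,2]>60)&(b[:,2]<80); s=b[k]; print(np.polyfit(s[:,0],s[:,2],1),len(s),np.median(s,0))
print(cv2.minAreaRect(np.zeros((1,1,2),np.float32)) and "")
hs=cv2.cvtColor(pt,cv2.COLOR_RGB2HSV)
E
```

```text
top [-678.8 -606.  -601.3 -588.5] [ 0.04448487 39.39019652] y [[90.4, 118.4], [90.1, 118.3], [89.7, 118.1]]
[ 0.18394415 92.69013615] 34 [-115.56262517   92.18684317   71.58762829]
side [-1556.  -1553.1 -1549.6 -1542.1] [3.02133553e-04 2.21640346e+01] y [[87.9, 115.8], [88.7, 115.5], [85.9, 115.5]]
[ 0.17586434 91.41759395] 143 [-123.38960334  100.55000883   69.7507622 ]
```

```bash
python3 - <<'E'
from h import *
for n in("top","side"):
    b=w2b(cloud(n,capture(n)[1]).reshape(-1,3)); k=(abs(b[:,1]-102)<13)&(b[:,2]>9)&(b[:,2]<35)&(b[:,0]<-330)&(b[:,0]>-450)
    s=b[k]; print(n,np.percentile(s[:,0],[0,1,3,10]).round(1), np.polyfit(s[:,0],s[:,2],1))
E
```

```text
top [-414.8 -413.9 -412.1 -406.1] [ 0.1901534  93.48772302]
side [-413.1 -412.  -411.  -403.7] [ 0.190895   93.25959366]
```

```bash
cat >> h.py <<'E'
OFF=3.0; GX,GZ=87.,18.
def pose(cx,cz,phi,y):
    f=np.deg2rad(phi-OFF); u=np.array([np.cos(f),0,np.sin(f)]); n=np.array([-np.sin(f),0,np.cos(f)])
    return b2w(np.array([cx,y,cz])-GX*u-GZ*n),Rot.from_matrix(B@np.c_[u,np.cross(-n,u),-n])
def where():
    p,R=now(); M=B.T@R.as_matrix(); u=M[:,0]; n=-M[:,2]; c=(p-O)@B+GX*u+GZ*n
    print("C bin",c.round(1),"phi",(np.rad2deg(np.arcsin(u[2]))+OFF).round(2),"yaw",np.rad2deg(np.arctan2(u[1],u[0])).round(2),"F",readout.state()["wrist_force"].round(1))
def barlook(y0=100):
    for n in("top","side"):
        b=w2b(cloud(n,capture(n)[1]).reshape(-1,3)); k=(abs(b[:,1]-y0-1)<12)&(b[:,2]>9)&(b[:,0]>-520)
        pass
E
python3 - <<'E'
from h import *
p,R=now(); M=B.T@R.as_matrix(); u=M[:,0]; n=-M[:,2]; t=w2b(p); dl=np.array([-99.5,t[1],74.5])-t; print(t,dl@u,dl@n)
where()
rows(p,R,[(*pose(-118,72,8,100),3),(*pose(-118,67,7,100),2)])
E
```

```text
[-185.73771649  100.06801253   43.31485842] 89.67781291089433 19.16287765569658
C bin [-102.    99.7   73. ] phi 10.82 yaw -0.21 F [-16.5 -34.    5.8]
[[[-6, 0, -2], [-0.001, -0.016, -0.001]], [[-5, 0, -2], [-0.0, -0.017, -0.001]], [[-6, 0, -1], [-0.001, -0.016, -0.002]], [[0, 0, 2], [-0.0, -0.009, 0.0]], [[-1, 0, 1], [-0.0, -0.009, 0.0]]]
```

{"name": "apply_moves", "arguments": {"targets": [[[-9,0,0],[0,0,0]],[[-9,0,0],[0,0,0]],[[-9,0,0],[0,-0.02,0]],[[0,0,0],[0,-0.02,0]],[[0,0,0],[0,0,0]]]}}

```text
t: 10.0
position: [410.2, 122.4, 41.2]
tcp_rot: [-2.531, -1.74, -0.147]
wrist_force: [0.2, 0.2, -2.3]
finger_gap: 0.338
```

```bash
sed -i 's/GX,GZ=87.,18./GX,GZ=90.,19./' h.py; cat >> h.py <<'E'
def barlook(y0=100,zmax=200):
    for n in("top","side"):
        b=w2b(cloud(n,capture(n)[1]).reshape(-1,3)); k=(abs(b[:,1]-y0-1)<11)&(b[:,2]>10)&(b[:,2]<zmax)&(b[:,0]>-520)&(b[:,0]<-300)
        s=b[k]; f=np.polyfit(s[:,0],s[:,2],1); x0=np.percentile(s[:,0],1)-1; a=np.arctan(f[0])
        print(n,len(s),"foot x",x0.round(1),"slope",np.rad2deg(a).round(2),"foot top z",np.polyval(f,x0).round(1),"=> C",(x0+320*np.cos(a)).round(1),(np.polyval(f,x0)+320*np.sin(a)).round(1))
E
python3 - <<'E'
from h import *
where(); barlook(zmax=60)
E
```

```text
C bin [-116.2  100.3   70.5] phi 9.67 yaw 0.02 F [ 0.2  0.2 -2.3]
top 512 foot x -433.2 slope 9.14 foot top z 18.5 => C -117.3 69.3
side 289 foot x -432.3 slope 9.41 foot top z 18.0 => C -116.6 70.4
```

```bash
python3 - <<'E'
from h import *
p,R=now(); 
rows(p,R,[(*pose(-117,67,7.3,100),3),(*pose(-81,67,7.3,100),6)])
E
```

```text
[[[-1, 0, 0], [-0.0, -0.014, 0.0]], [[0, 0, 0], [-0.0, -0.014, 0.001]], [[-1, 0, 0], [-0.001, -0.014, -0.0]], [[6, 0, 0], [0.0, 0.0, -0.0]], [[6, 0, 0], [0.0, 0.0, -0.0]], [[6, 0, 1], [0.0, 0.0, -0.0]], [[6, 0, 0], [0.0, 0.0, -0.0]], [[6, 0, 1], [0.0, 0.0, -0.0]], [[6, 0, 0], [0.0, 0.0, -0.0]]]
```

{"name": "apply_moves", "arguments": {"targets": [[[-1,0,0],[0,-0.014,0]],[[0,0,0],[0,-0.014,0]],[[-1,0,0],[0,-0.014,0]],[[6,0,0],[0,0,0]],[[6,0,0],[0,0,0]],[[6,0,1],[0,0,0]],[[6,0,0],[0,0,0]],[[6,0,1],[0,0,0]],[[6,0,0],[0,0,0]],[[0,0,0],[0,0,0]],[[0,0,0],[0,0,0]]]}}

```text
t: 11.2
position: [422.2, 153.7, 41.5]
tcp_rot: [-2.553, -1.755, -0.095]
wrist_force: [-0.2, 0.7, -2.5]
finger_gap: 0.336
```

```bash
cat >> h.py <<'E'
H=np.array([75,87])
def arc(th,phi,d=None,y=100,s0=2):
    t=np.deg2rad(th);f=np.deg2rad(phi)
    if d is not None: c=H+np.array([-176*np.cos(t)-12*np.sin(t),176*np.sin(t)-12*np.cos(t)])+d*np.array([np.cos(f),np.sin(f)])
    else: c=H+(176-max(12/np.tan(f+t),0)-s0)*np.array([-np.cos(t),np.sin(t)])
    print(th,phi,c.round(1),"foot",(c-320*np.array([np.cos(f),np.sin(f)])).round(0),"foot bottom z",(c[1]-320*np.sin(f)-15*np.cos(f)).round(0))
    return pose(c[0],c[1],phi,y)
E
python3 - <<'E'
from h import *
where(); barlook(zmax=60)
p,R=now()
rows(p,R,[(*arc(3,8,22),3),(*arc(10,13,22),5),(*arc(16,18,21),5),(*arc(24,23,18),6)])
E
```

```text
C bin [-81.5 100.3  67.2] phi 7.27 yaw 0.01 F [-0.2  0.7 -2.5]
top 392 foot x -401.6 slope 7.57 foot top z 27.3 => C -84.4 69.5
side 279 foot x -399.8 slope 7.3 foot top z 27.7 => C -82.3 68.4
3 8 [-79.6  87.3] foot [-396.   43.] foot bottom z 28.0
10 13 [-79.  110.7] foot [-391.   39.] foot bottom z 24.0
16 18 [-77.5 130.5] foot [-382.   32.] foot bottom z 17.0
24 23 [-74.1 154.7] foot [-369.   30.] foot bottom z 16.0
[[[1, 0, -6], [-0.0, 0.004, -0.0]], [[1, 0, -6], [-0.0, 0.004, -0.0]], [[2, 0, -7], [-0.0, 0.005, -0.0]], [[1, 0, -3], [-0.0, 0.017, -0.0]], [[1, 0, -3], [-0.0, 0.018, -0.0]], [[1, 0, -3], [-0.0, 0.017, -0.0]], [[1, 0, -3], [-0.0, 0.018, -0.0]], [[1, 0, -3], [-0.0, 0.017, -0.0]], [[1, 0, -2], [-0.0, 0.017, -0.0]], [[2, 0, -2], [-0.0, 0.018, -0.0]], [[1, 0, -2], [-0.0, 0.017, -0.0]], [[2, 0, -3], [-0.0, 0.018, -0.0]], [[1, 0, -2], [-0.0, 0.017, -0.0]], [[2, 0, -2], [-0.0, 0.015, -0.0]], [[2, 0, -3], [-0.0, 0.014, -0.0]], [[2, 0, -2], [-0.0, 0.015, -0.0]], [[2, 0, -3], [-0.0, 0.014, -0.0]], [[2, 0, -2], [-0.0, 0.015, -0.0]], [[3, 0, -3], [-0.0, 0.014, -0.0]]]
```

{"name": "apply_moves", "arguments": {"targets": [[[1,0,-6],[0,0.004,0]],[[1,0,-6],[0,0.004,0]],[[2,0,-7],[0,0.005,0]],[[1,0,-3],[0,0.017,0]],[[1,0,-3],[0,0.018,0]],[[1,0,-3],[0,0.017,0]],[[1,0,-3],[0,0.018,0]],[[1,0,-3],[0,0.017,0]],[[0,0,0],[0,0,0]],[[0,0,0],[0,0,0]]]}}

```text
t: 12.3
position: [424.3, 159.0, 76.4]
tcp_rot: [-2.501, -1.718, -0.22]
wrist_force: [0.1, 1.7, -5.6]
finger_gap: 0.339
```

```bash
cat >> h.py <<'E'
def lid():
    for n in("top","side"):
        b=w2b(cloud(n,capture(n)[1]).reshape(-1,3)); k=(b[:,1]<20)&(b[:,1]>-130)&(b[:,2]>84)&(b[:,0]>-108)&(b[:,0]<72)&(b[:,2]<285)
        s=b[k]; a=np.rad2deg(np.arctan2(s[:,2]-90,75-s[:,0])); r=np.hypot(s[:,2]-90,75-s[:,0]); q=(r>80)
        print("lid",n,q.sum(),np.percentile(a[q],[10,50,90]).round(1) if q.any() else None)
E
python3 - <<'E'
from h import *
where(); barlook(zmax=70); lid()
E
```

```text
C bin [-78.8 100.2 110.9] phi 13.05 yaw -0.02 F [ 0.1  1.7 -5.6]
top 372 foot x -393.0 slope 12.45 foot top z 41.9 => C -80.5 110.9
side 248 foot x -390.7 slope 12.05 foot top z 42.3 => C -77.8 109.1
lid top 2681 [ 8.8 10.2 11.5]
lid side 2874 [ 9.6 10.5 11.5]
```

{"name": "apply_moves", "arguments": {"targets": [[[1,0,-2],[0,0.017,0]],[[2,0,-2],[0,0.018,0]],[[1,0,-2],[0,0.017,0]],[[2,0,-3],[0,0.018,0]],[[1,0,-2],[0,0.017,0]],[[2,0,-2],[0,0.015,0]],[[2,0,-3],[0,0.014,0]],[[2,0,-2],[0,0.015,0]],[[2,0,-3],[0,0.014,0]],[[2,0,-2],[0,0.015,0]],[[3,0,-3],[0,0.014,0]],[[0,0,0],[0,0,0]]]}}

```text
t: 13.7
position: [428.7, 171.1, 106.9]
tcp_rot: [-2.4, -1.649, -0.425]
wrist_force: [4.1, 6.3, -10.0]
finger_gap: 0.338
```

```bash
python3 - <<'E'
from h import *
where(); barlook(zmax=75); lid()
p,R=now()
rows(p,R,[(*arc(40,28),8),(*arc(55,34),8)])
E
```

```text
C bin [-73.3 100.4 155.7] phi 23.1 yaw -0.01 F [  4.1   6.3 -10. ]
top 188 foot x -495.7 slope 15.0 foot top z 8.5 => C -186.6 91.3
side 135 foot x -371.3 slope 21.16 foot top z 38.4 => C -72.9 153.9
lid top 2530 [22.6 24.1 25.3]
lid side 3056 [23.7 24.6 25.6]
40 28 [-54.6 195.7] foot [-337.   45.] foot bottom z 32.0
55 34 [-24.7 229.4] foot [-290.   50.] foot bottom z 38.0
[[[4, 0, -3], [-0.0, 0.011, -0.0]], [[4, 0, -3], [-0.0, 0.011, -0.0]], [[4, 0, -3], [-0.0, 0.01, -0.0]], [[4, 0, -3], [-0.0, 0.011, -0.0]], [[5, 0, -3], [-0.001, 0.011, -0.0]], [[4, 0, -3], [0.0, 0.011, -0.0]], [[5, 0, -2], [0.0, 0.011, -0.0]], [[4, 0, -3], [0.0, 0.01, -0.0]], [[6, 0, -1], [0.0, 0.013, -0.0]], [[5, 0, -1], [0.0, 0.013, -0.0]], [[6, 0, -1], [0.0, 0.013, -0.0]], [[5, 0, -1], [0.0, 0.014, -0.0]], [[6, 0, -1], [0.0, 0.013, -0.0]], [[5, 0, 0], [0.0, 0.013, -0.0]], [[6, 0, -1], [0.0, 0.013, -0.0]], [[5, 0, 0], [0.0, 0.013, -0.0]]]
```

{"name": "apply_moves", "arguments": {"targets": [[[5,0,-2],[0,0.011,0]],[[4,0,-3],[0,0.011,0]],[[4,0,-3],[0,0.01,0]],[[4,0,-3],[0,0.011,0]],[[5,0,-3],[0,0.011,0]],[[4,0,-3],[0,0.011,0]],[[5,0,-2],[0,0.011,0]],[[4,0,-3],[0,0.01,0]],[[6,0,-1],[0,0.013,0]],[[5,0,-1],[0,0.013,0]],[[6,0,-1],[0,0.013,0]],[[5,0,-1],[0,0.014,0]],[[6,0,-1],[0,0.013,0]],[[5,0,0],[0,0.013,0]],[[6,0,-1],[0,0.013,0]],[[5,0,0],[0,0.013,0]],[[0,0,0],[0,0,0]]]}}

```text
t: 15.6
position: [450.6, 227.2, 166.3]
tcp_rot: [-2.28, -1.567, -0.632]
wrist_force: [-1.7, -2.9, -6.7]
finger_gap: 0.335
```

```bash
python3 - <<'E'
from h import *
where(); lid(); print(readout.state()["q"].round(2))
p,R=now()
pt,dt=capture("top");ps,ds=capture("side")
cv2.imwrite("pics/top3.png",pt[100:340,80:400][...,::-1].repeat(2,0).repeat(2,1))
for n,d in(("top",dt),("side",ds)):
    b=w2b(cloud(n,d).reshape(-1,3)); k=(abs(b[:,1]-101)<11)&(b[:,2]>10)&(b[:,2]<140)&(b[:,0]>-350)&(b[:,0]<-140)
    s=b[k]
    for lo in range(-310,-150,20):
        q=s[(s[:,0]>=lo)&(s[:,0]<lo+20)]
        if len(q)>3: print(n,lo+10,len(q),np.percentile(q[:,2],[10,50,90]).round(1),q[:,0].min().round(1))
E
```

```text
C bin [-23.6 100.2 228.9] phi 33.99 yaw 0.0 F [-1.7 -2.9 -6.7]
lid top 1545 [51.1 55.5 56.6]
lid side 3129 [55.  56.2 57.4]
[ 0.07 -0.5   1.93  0.49  1.48  0.44]
side -220 29 [ 97.8 101.8 106. ] -226.5
side -200 9 [106.9 108.7 112.2] -209.6
side -180 59 [ 13.8  24.2 129.6] -189.3
side -160 15 [132.7 136.5 139.2] -169.4
```

View pics/top3.png

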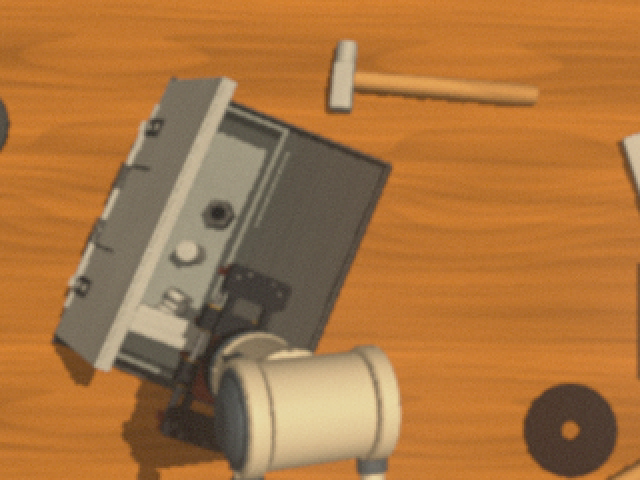

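```bash
python3 - <<'E'
from h import *
for nm,uv,z in(("nut",(189,206.5),18),("stub",(173,225),45),("clevis",(167,249),45)): print(nm,w2b(ray("top",uv,z)).round(1), ray("top",uv,z).round(0))
pt=cv2.imread("pics/top3.png")
where()
for y in(100,-60,-100,-130): print(y,[w2b and b2w(v).round(0).tolist() for v in ([-37,y,172],[-190,y,10],[20,y,255])])
E
```

```text
nut [[-17.  -40.6  18. ]] [[609. 246.  18.]]
stub [[-7.2 17.  45. ]] [[558. 276.  45.]]
clevis [[-17.5  75.6  45. ]] [[500. 287.  45.]]
C bin [-23.9 100.1 228.6] phi 33.93 yaw -0.01 F [-1.6 -2.4 -6.8]
100 [[470.0, 278.0, 172.0], [415.0, 135.0, 10.0], [491.0, 331.0, 255.0]]
-60 [[619.0, 220.0, 172.0], [565.0, 77.0, 10.0], [640.0, 273.0, 255.0]]
-100 [[657.0, 206.0, 172.0], [602.0, 63.0, 10.0], [677.0, 259.0, 255.0]]
-130 [[685.0, 195.0, 172.0], [630.0, 52.0, 10.0], [705.0, 248.0, 255.0]]
```

{"name": "apply_moves", "arguments": {"targets": [[[0,5,0],[0,0,0]],[[0,10,0],[0,0,0]],[[0,16,0],[0,0,0]],[[0,16,0],[0,0,0]],[[0,16,0],[0,0,0]],[[0,16,0],[0,0,0]],[[0,16,0],[0,0,0]],[[0,16,0],[0,0,0]],[[0,16,0],[0,0,0]],[[0,16,0],[0,0,0]],[[0,16,0],[0,0,0]],[[0,16,0],[0,0,0]],[[0,10,0],[0,0,0]],[[0,5,0],[0,0,0]],[[0,0,0],[0,0,0]],[[0,0,0],[0,0,0]]]}}

```text
t: 17.4
position: [628.4, 158.4, 165.9]
tcp_rot: [-2.282, -1.566, -0.632]
wrist_force: [2.2, -4.8, -6.1]
finger_gap: 0.333
```

```bash
python3 - <<'E'
from h import *
where(); print(readout.state()["q"].round(2))
pt,dt=capture("top");ps,ds=capture("side")
cv2.imwrite("pics/both4.png",np.hstack([pt[80:340,80:400],ps[180:440,120:440]])[...,::-1])
W=w2b(cloud("side",ds).reshape(-1,3)); k=(W[:,1]>0)&(W[:,1]<130)&(W[:,2]>100)&(W[:,2]<280)&(W[:,0]>-108)&(W[:,0]<72); s=W[k]; print(np.percentile(np.rad2deg(np.arctan2(s[:,2]-90,75-s[:,0])),[10,50,90]))
for n,d in(("top",dt),("side",ds)):
    b=w2b(cloud(n,d).reshape(-1,3)); y0=-90
    s=b[(abs(b[:,1]-y0)<30)&(b[:,0]>-340)&(b[:,0]<-200)&(b[:,2]>30)&(b[:,2]<120)]
    if len(s)>20:
        f=np.polyfit(s[:,0],s[:,2],1); print(n,len(s),"footx",np.percentile(s[:,0],1).round(1),"slope",np.rad2deg(np.arctan(f[0])).round(1),"z@-250",np.polyval(f,-250).round(1))
        for x in(-270,-240,-215):
            q=s[abs(s[:,0]-x)<8]; print(x,len(q),np.percentile(q[:,1],[3,97]).round(1) if len(q) else "")
E
```

```text
C bin [-24.1 -90.6 228.4] phi 33.93 yaw -0.07 F [ 2.2 -4.8 -6.1]
[-0.08 -0.    1.51  0.52  1.47  0.28]
[55.12798521 56.61445743 64.01311265]
top 264 footx -292.0 slope 31.4 z@-250 80.8
-270 73 [-92.7 -71.1]
-240 41 [-84.1 -71.6]
-215 16 [-76.5 -71.4]
side 227 footx -290.1 slope 29.8 z@-250 77.1
-270 54 [-100.1  -74.3]
-240 35 [-85.9 -74.2]
-215 29 [-78.5 -74.5]
```

View pics/both4.png

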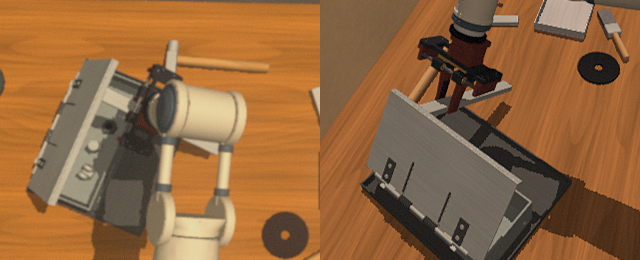

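```bash
python3 - <<'E'
from h import *
p,R=now(); M=B.T@R.as_matrix(); u=M[:,0]; n=-M[:,2]; t=w2b(p); dl=np.array([-19,t[1],220.3])-t; gx,gz=dl@u,dl@n; print(gx,gz)
open("h.py","a").write(f"OFF=0.4; GX,GZ={gx:.1f},{gz:.1f}\n")
E
python3 - <<'E'
from h import *
where(); p,R=now()
rows(p,R,[(*arc(68,37,y=-90,s0=8),8),(*pose(50.8,249.1,42,-90),9)])
E
```

```text
90.01200234196968 9.241425319857555
C bin [-19.  -90.2 220.3] phi 31.34 yaw -0.03 F [ 1.  -3.7 -6.2]
68 37 [ 12.1 242.8] foot [-243.   50.] foot bottom z 38.0
[[[5, 0, 1], [0.0, 0.012, -0.0]], [[5, 0, 1], [0.0, 0.013, -0.0]], [[5, 0, 1], [0.001, 0.012, -0.0]], [[5, 0, 1], [-0.0, 0.012, -0.0]], [[5, 0, 1], [-0.0, 0.013, -0.0]], [[5, 0, 1], [0.0, 0.012, -0.0]], [[5, 0, 1], [0.0, 0.012, -0.0]], [[4, 0, 0], [0.0, 0.013, -0.0]], [[4, 0, 3], [0.0, 0.01, -0.0]], [[4, 0, 3], [0.0, 0.009, -0.0]], [[4, 0, 3], [0.0, 0.01, -0.0]], [[4, 0, 3], [0.0, 0.01, -0.0]], [[4, 0, 3], [0.0, 0.009, -0.0]], [[4, 0, 3], [0.0, 0.01, -0.0]], [[4, 0, 3], [0.0, 0.01, -0.0]], [[4, 0, 3], [0.0, 0.009, -0.0]], [[3, 0, 3], [0.0, 0.01, -0.0]]]
```

{"name": "apply_moves", "arguments": {"targets": [[[5,0,1],[0,0.012,0]],[[5,0,1],[0,0.013,0]],[[5,0,1],[0,0.012,0]],[[5,0,1],[0,0.012,0]],[[5,0,1],[0,0.013,0]],[[5,0,1],[0,0.012,0]],[[5,0,1],[0,0.012,0]],[[4,0,0],[0,0.013,0]],[[4,0,3],[0,0.01,0]],[[4,0,3],[0,0.009,0]],[[4,0,3],[0,0.01,0]],[[0,0,0],[0,0,0]],[[0,0,0],[0,0,0]]]}}

```text
t: 18.8
position: [646.2, 207.4, 182.6]
tcp_rot: [-2.192, -1.508, -0.762]
wrist_force: [-4.0, -4.3, -2.6]
finger_gap: 0.336
```

```bash
cat >> h.py <<'E'
def look2(y0=-90,x0=-300,x1=-150,z0=26,z1=130):
    for n in("top","side"):
        b=w2b(cloud(n,capture(n)[1]).reshape(-1,3))
        s=b[(abs(b[:,1]-y0)<22)&(b[:,0]>x0)&(b[:,0]<x1)&(b[:,2]>z0)&(b[:,2]<z1)]
        if len(s)>20:
            v=cv2.fitLine(s[:,[0,2]].astype(np.float32),cv2.DIST_HUBER,0,.01,.01).ravel(); f=[v[1]/v[0],v[3]-v[2]*v[1]/v[0]]
            x=np.percentile(s[:,0],1)-1; q=s[s[:,0]<x+25]
            a=np.arctan(f[0]); zf=np.polyval(f,x)
            print(n,len(s),"foot",x.round(1),zf.round(1),"zlow",np.percentile(s[:,2],1).round(1),"slope",np.rad2deg(a).round(1),"C",(x+320*np.cos(a)).round(1),(zf+320*np.sin(a)).round(1),"y",np.percentile(q[:,1],[3,97]).round(1))
        W=b; k=(W[:,1]>0)&(W[:,1]<130)&(W[:,2]>110)&(W[:,2]<280)&(W[:,0]>-50)&(W[:,0]<90); s=W[k]
        if len(s): print("  lid",len(s),np.percentile(np.rad2deg(np.arctan2(s[:,2]-90,75-s[:,0])),[10,50,90]).round(1))
E
python3 - <<'E'
from h import *
where(); look2()
E
```

```text
C bin [ 25.5 -89.5 245.7] phi 38.74 yaw 0.07 F [-4.  -4.3 -2.6]
top 89 foot -224.1 42.0 zlow 38.5 slope 41.1 C 17.0 252.4 y [-85.8 -71.9]
  lid 558 [69.1 71.2 73.3]
side 242 foot -222.0 43.5 zlow 39.9 slope 40.6 C 20.9 251.8 y [-102.4  -75.2]
  lid 4020 [72.9 75.4 82.8]
```

```bash
python3 - <<'E'
from h import *
p,R=now(); M=B.T@R.as_matrix(); u=M[:,0]; n=-M[:,2]; t=w2b(p); dl=np.array([19.,t[1],252])-t; gx,gz=dl@u,dl@n; print(gx,gz)
open("h.py","a").write(f"OFF=2.4; GX,GZ={gx:.1f},{gz:.1f}\n")
E
python3 - <<'E'
from h import *
where(); p,R=now()
rows(p,R,[(*pose(54,250,41,-89.5),7)])
E
```

```text
88.88796542308341 18.08319397047387
C bin [ 19.  -89.5 252. ] phi 40.74 yaw 0.07 F [-4.  -3.4 -1.4]
[[[4, 0, 3], [-0.0, 0.001, 0.0]], [[4, 0, 3], [-0.0, 0.0, 0.0]], [[4, 0, 4], [-0.0, 0.001, 0.0]], [[4, 0, 3], [-0.0, 0.001, 0.001]], [[3, 0, 4], [-0.0, 0.0, -0.0]], [[4, 0, 3], [-0.0, 0.001, -0.0]], [[3, 0, 4], [-0.0, 0.001, -0.0]]]
```

{"name": "apply_moves", "arguments": {"targets": [[[4,0,3],[0,0,0]],[[4,0,3],[0,0,0]],[[4,0,4],[0,0,0]],[[4,0,3],[0,0,0]],[[3,0,4],[0,0,0]],[[4,0,3],[0,0,0]],[[3,0,4],[0,0,0]],[[0,0,0],[0,0,0]],[[0,0,0],[0,0,0]]]}}

```text
t: 19.8
position: [659.6, 239.8, 180.5]
tcp_rot: [-2.193, -1.507, -0.765]
wrist_force: [-0.9, -5.9, -0.5]
finger_gap: 0.336
```

```bash
python3 - <<'E'
from h import *
where(); look2(x0=-260,z0=26)
E
```

```text
C bin [ 54.1 -90.3 249.9] phi 40.78 yaw 0.05 F [-0.9 -5.9 -0.5]
top 111 foot -188.4 39.8 zlow 39.5 slope 41.4 C 51.6 251.5 y [-91.1 -72. ]
  lid 1491 [82.3 85.7 88.2]
side 132 foot -186.2 40.5 zlow 35.5 slope 41.4 C 53.9 252.1 y [-103.9  -75.1]
  lid 2891 [83.8 87.6 94.7]
```

```bash
sed -i '$a OFF=2.9' h.py; python3 - <<'E'
from h import *
p,R=now()
def T(phi,x,z): f=np.deg2rad(phi); return pose(x+320*np.cos(f),z+320*np.sin(f),phi,-90)
rows(p,R,[(*T(45,-185,29),6),(*T(47,-185,22),4),(*T(48.5,-186,16),3)])
E
```

```text
[[[-1, 0, -1], [0.0, 0.011, 0.0]], [[-1, 0, -1], [0.001, 0.011, 0.0]], [[-1, 0, -1], [-0.0, 0.011, 0.0]], [[-1, 0, -1], [0.0, 0.01, 0.0]], [[-1, 0, -1], [0.0, 0.011, 0.0]], [[0, 0, -2], [0.001, 0.011, 0.001]], [[-1, 0, -1], [-0.0, 0.009, -0.0]], [[-1, 0, 0], [-0.0, 0.008, -0.0]], [[-1, 0, -1], [-0.0, 0.009, -0.0]], [[-2, 0, 0], [-0.0, 0.009, -0.0]], [[-2, 0, -1], [-0.0, 0.009, -0.0]], [[-1, 0, -1], [-0.0, 0.008, -0.0]], [[-2, 0, -1], [-0.0, 0.009, -0.0]]]
```

{"name": "apply_moves", "arguments": {"targets": [[[-1,0,-1],[0,0.011,0]],[[-1,0,-1],[0,0.011,0]],[[-1,0,-1],[0,0.011,0]],[[-1,0,-1],[0,0.01,0]],[[-1,0,-1],[0,0.011,0]],[[0,0,-2],[0,0.011,0]],[[-1,0,-1],[0,0.009,0]],[[-1,0,0],[0,0.008,0]],[[-1,0,-1],[0,0.009,0]],[[-2,0,0],[0,0.009,0]],[[-2,0,-1],[0,0.009,0]],[[-1,0,-1],[0,0.008,0]],[[-2,0,-1],[0,0.009,0]],[[0,0,0],[0,0,0]],[[0,0,0],[0,0,0]]]}}

```text
t: 21.4
position: [653.0, 223.9, 180.8]
tcp_rot: [-2.099, -1.445, -0.889]
wrist_force: [3.6, 7.3, 0.5]
finger_gap: 0.339
```

```bash
python3 - <<'E'
from h import *
where(); look2(x0=-186,x1=-100,z0=18)
ps,ds=capture("side"); pt,dt=capture("top")
cv2.imwrite("pics/both5.png",np.hstack([cv2.resize(pt[80:340,80:400],None,fx=1.2,fy=1.2),cv2.resize(ps[180:440,120:440],None,fx=1.2,fy=1.2)])[...,::-1])
E
```

```text
C bin [ 27.4 -89.8 257.1] phi 48.72 yaw 0.16 F [3.6 7.3 0.5]
  lid 785 [73.6 76.5 79.1]
side 349 foot -186.2 23.3 zlow 21.1 slope 47.1 C 31.5 257.8 y [-102.2  -73.6]
  lid 3659 [76.6 79.6 86.8]
```

View pics/both5.png

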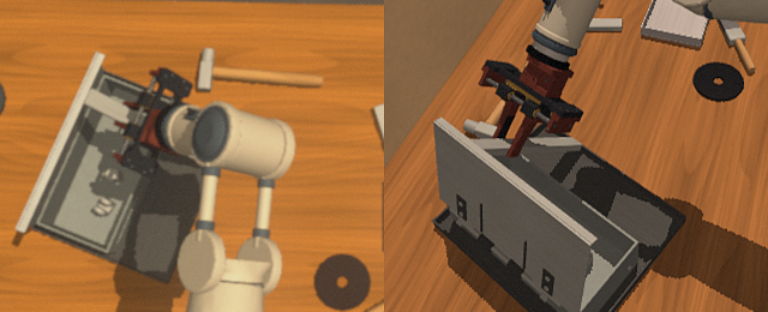

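{"name": "apply_moves", "arguments": {"targets": [[[-1,0,0],[0,0.01,0]],[[-1,0,0],[0,0.01,0]],[[-1,0,0],[0,0,0]],[[-1,0,0],[0,0,0]],[[0,0,0],[0,0,0]],[[0,0,0],[0,0,0]]]}}

```text
t: 22.2
position: [652.8, 223.5, 180.7]
tcp_rot: [-2.08, -1.435, -0.914]
wrist_force: [8.9, 16.6, 3.4]
finger_gap: 0.335
```

```bash
python3 - <<'E'
from h import *
where(); look2(x0=-184,x1=-100,z0=20); look2(x0=-184,x1=-100,z0=20)
E
```

```text
C bin [ 25.1 -89.6 258.3] phi 50.15 yaw 0.36 F [ 8.9 16.6  3.4]
  lid 777 [73.5 76.4 79. ]
side 342 foot -183.4 26.2 zlow 22.7 slope 47.2 C 34.1 260.8 y [-102.7  -74.1]
  lid 3682 [76.5 79.5 86.9]
  lid 773 [73.4 76.4 79.1]
side 341 foot -183.7 25.6 zlow 22.9 slope 47.3 C 33.1 260.9 y [-102.5  -73.8]
  lid 3682 [76.6 79.5 86.9]
```

{"name": "apply_moves", "arguments": {"targets": [[[0,0,2],[0,0,0]],[[0,0,2],[0,0,0]],[[0,0,2],[0,0,0]],[[-1,0,1],[0,0,0]],[[0,0,0],[0,0,0]],[[0,0,0],[0,0,0]]]}}

```text
t: 23.0
position: [655.0, 225.9, 177.8]
tcp_rot: [-2.081, -1.436, -0.917]
wrist_force: [-0.3, 5.6, 12.4]
finger_gap: 0.336
```

```bash
python3 - <<'E'
from h import *
where(); look2(x0=-184,x1=-100,z0=16)
E
```

```text
C bin [ 28.1 -90.5 255.3] phi 50.15 yaw 0.48 F [-0.3  5.6 12.4]
  lid 862 [74.6 77.9 80.2]
side 342 foot -184.5 24.5 zlow 22.1 slope 46.4 C 36.3 256.1 y [-103.9  -74.3]
  lid 3577 [77.5 80.6 87.9]
```

```bash
python3 - <<'E'
from h import *
ps,ds=capture("side"); pt,dt=capture("top")
u,v=proj("side",b2w([-185,-90,15]))[0].astype(int); ut,vt=proj("top",b2w([-185,-90,15]))[0].astype(int); print(u,v,ut,vt)
a=cv2.resize(ps[v-35:v+35,u-40:u+40],(400,350),interpolation=cv2.INTER_CUBIC);b=cv2.resize(pt[vt-35:vt+35,ut-40:ut+40],(400,350),interpolation=cv2.INTER_CUBIC)
cv2.imwrite("pics/foot.png",np.hstack([a,b])[...,::-1])
W=w2b(cloud("side",ds))
for y in(-90,):
  k=(abs(W[...,1]-y)<9)&(W[...,0]>-215)&(W[...,0]<-160)&(W[...,2]<60)
  q=W[k]; 
  for lo in range(-212,-160,4):
    s=q[(q[:,0]>=lo)&(q[:,0]<lo+4)]
    if len(s): print(lo,len(s),np.percentile(s[:,2],[5,50,95]).round(1))
k=(W[...,1]>20)&(W[...,1]<150)&(W[...,0]>-215)&(W[...,0]<-180)&(W[...,2]>12)&(W[...,2]<30); print("rim x",np.percentile(W[k][:,0],[5,50,95]).round(1),np.percentile(W[k][:,2],[5,50,95]).round(1))
k=(W[...,1]>20)&(W[...,1]<150)&(W[...,0]>-180)&(W[...,0]<-110)&(W[...,2]<30); print("floor z",np.median(W[k][:,2]))
E
```

```text
279 299 259 213
-212 12 [-2.9  0.1  2.5]
-208 9 [-1.6  1.5  2.3]
-204 10 [-1.8 -0.9  3.3]
-200 3 [-1.   0.6  1.3]
-188 6 [ 7.  24.1 25. ]
-184 5 [28.8 29.9 30.5]
-180 9 [-0.1 31.2 34.1]
-176 7 [ 0.8  6.3 38.5]
-172 10 [ 2.9 23.1 42.6]
-168 15 [ 1.8  4.9 46.9]
-164 14 [ 1.1  5.  50.1]
rim x [-189.5 -186.5 -184.5] [12.8 18.3 21.8]
floor z 3.9070483734130614
```

View pics/foot.png

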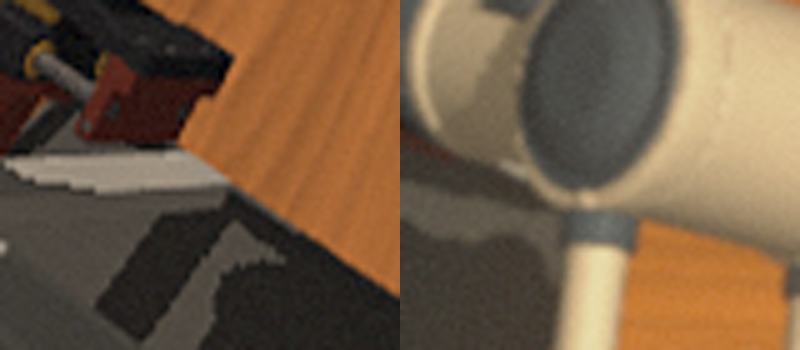

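{"name": "apply_moves", "arguments": {"targets": [[[4,0,0],[0,0,0]],[[4,0,3],[0,0,0]],[[3,0,3],[0,0,0]],[[0,0,0],[0,0,0]],[[0,0,0],[0,0,0]]]}}

```text
t: 23.7
position: [657.2, 234.2, 173.2]
tcp_rot: [-2.089, -1.435, -0.901]
wrist_force: [-1.9, -5.5, -0.5]
finger_gap: 0.338
```

```bash
cat >> h.py <<'E'
def foot():
    ps,ds=capture("side"); W=w2b(cloud("side",ds)); k=(abs(W[...,1]+88)<9)&(W[...,0]>-200)&(W[...,0]<-130)&(W[...,2]<90)&(W[...,2]>12)
    q=W[k]; top=[]
    for lo in range(-200,-130,4):
        s=q[(q[:,0]>=lo)&(q[:,0]<lo+4)]
        if len(s)>2: top.append((lo+2,np.percentile(s[:,2],85).round(1)))
    print(top); return ps
E
python3 - <<'E'
from h import *
where(); foot(); print(readout.state()["t"])
E
```

```text
C bin [ 37.4 -90.3 250.3] phi 49.54 yaw -0.03 F [-1.9 -5.5 -0.5]
[(-186, np.float64(20.0)), (-174, np.float64(18.8)), (-170, np.float64(21.6)), (-166, np.float64(26.3)), (-162, np.float64(32.2)), (-158, np.float64(34.3)), (-154, np.float64(40.1)), (-150, np.float64(44.0)), (-146, np.float64(49.6)), (-142, np.float64(52.8)), (-138, np.float64(56.4)), (-134, np.float64(61.1)), (-130, np.float64(64.4))]
23.75
```

{"name": "apply_moves", "arguments": {"targets": [[[-1,0,1],[0,0,0]],[[-1,0,1],[0,0,0]],[[-2,0,-2],[0,0,0]],[[-2,0,-2],[0,0,0]],[[0,0,0],[0,0,0]],[[0,0,0],[0,0,0]]]}}

```text
t: 24.35
position: [655.2, 229.1, 170.7]
tcp_rot: [-2.089, -1.435, -0.901]
wrist_force: [-1.1, -3.6, 5.0]
finger_gap: 0.336
```

```bash
python3 - <<'E'
from h import *
where(); foot(); print(readout.state()["t"])
E
```

```text
C bin [ 31.9 -90.2 247.8] phi 49.55 yaw 0.01 F [-1.1 -3.6  5. ]
[(-186, np.float64(20.7)), (-182, np.float64(18.3)), (-178, np.float64(19.5)), (-174, np.float64(24.6)), (-170, np.float64(29.9)), (-166, np.float64(35.0)), (-162, np.float64(38.9)), (-158, np.float64(42.5)), (-154, np.float64(46.8)), (-150, np.float64(50.2)), (-146, np.float64(55.5)), (-138, np.float64(65.2)), (-134, np.float64(68.3)), (-130, np.float64(70.4))]
24.4
```

{"name": "apply_moves", "arguments": {"targets": [[[0,0,0],[0,0,0]],[[0,0,0],[0,0,0]],[[0,0,0],[0,0,0]],[[0,0,0],[0,0,0]],[[0,0,0],[0,0,0]]], "claw": 0.5}}

```text
t: 24.9
position: [654.7, 229.6, 169.6]
tcp_rot: [-2.088, -1.435, -0.899]
wrist_force: [0.5, -0.2, 0.6]
finger_gap: 0.499
```

```bash
python3 - <<'E'
from h import *
where(); foot(); look2(x0=-180,x1=-100,z0=18); print(readout.state()["t"])
E
```

```text
C bin [ 32.3 -89.6 246.7] phi 49.52 yaw -0.05 F [ 0.5 -0.2  0.6]
[(-190, np.float64(19.2)), (-186, np.float64(20.2)), (-182, np.float64(19.3)), (-178, np.float64(23.1)), (-174, np.float64(27.6)), (-170, np.float64(32.2)), (-166, np.float64(35.3)), (-162, np.float64(38.5)), (-158, np.float64(43.4)), (-154, np.float64(48.6)), (-150, np.float64(53.2)), (-146, np.float64(57.2)), (-142, np.float64(62.1)), (-138, np.float64(65.9)), (-134, np.float64(70.9)), (-130, np.float64(72.0))]
  lid 845 [74.4 77.6 80. ]
side 313 foot -180.0 18.8 zlow 20.6 slope 46.5 C 40.3 250.9 y [-102.   -73.7]
  lid 3605 [77.4 80.4 87.5]
25.05
```

{"name": "apply_moves", "arguments": {"targets": [[[0,0,-5],[0,0,0]],[[0,0,-10],[0,0,0]],[[0,0,-15],[0,0,0]],[[0,0,-20],[0,0,0]],[[0,0,-25],[0,0,0]],[[0,0,-25],[0,0,0]],[[0,0,-25],[0,0,0]],[[0,0,-25],[0,0,0]],[[0,0,0],[0,0,0]]]}}

```text
t: 25.95
position: [616.4, 125.1, 277.7]
tcp_rot: [-2.091, -1.437, -0.908]
wrist_force: [-1.0, -0.5, -0.1]
finger_gap: 0.499
```

```bash
python3 - <<'E'
from h import *
foot(); look2(x0=-180,x1=-50,z0=18,z1=250); s=readout.state(); print(s["t"],s["position"],s["q"].round(2))
ps=capture("side")[0]; pt=capture("top")[0]
cv2.imwrite("pics/both6.png",np.hstack([cv2.resize(pt[120:330,80:300],(400,382)),cv2.resize(ps[230:430,150:360],(400,382))])[...,::-1])
E
```

```text
[(-186, np.float64(20.0)), (-182, np.float64(18.7)), (-178, np.float64(23.7)), (-174, np.float64(25.9)), (-170, np.float64(31.6)), (-166, np.float64(36.6)), (-162, np.float64(40.2)), (-158, np.float64(43.5)), (-154, np.float64(48.9)), (-150, np.float64(52.6)), (-146, np.float64(57.1)), (-142, np.float64(61.0)), (-138, np.float64(65.8)), (-134, np.float64(70.4)), (-130, np.float64(72.0))]
top 410 foot -129.3 70.6 zlow 23.8 slope 47.8 C 85.7 307.5 y [-100.8  -86.9]
  lid 847 [74.4 77.6 79.9]
side 779 foot -177.0 19.1 zlow 18.9 slope 46.4 C 43.6 251.0 y [-102.3  -73.8]
  lid 3594 [77.3 80.4 87.8]
26.1 [615.81732119 127.33648868 272.96489378] [-0.27 -0.09  1.51  0.81  1.6   0.17]
```

View pics/both6.png

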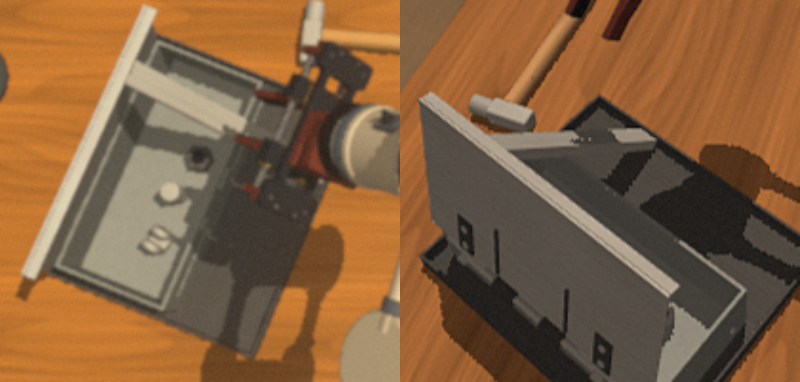

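```bash
python3 - <<'E'
from h import *
acc=[];ims=[]
for i in range(4):
    p,d=capture("top"); ims.append(p.astype(float)); acc.append(d)
p=np.mean(ims,0).astype(np.uint8); d=np.median(acc,0); W=w2b(cloud("top",d)); 
cv2.imwrite("pics/top7full.png",p[...,::-1])
cv2.imwrite("pics/clev.png",cv2.resize(p[225:280,140:200],None,fx=10,fy=10,interpolation=cv2.INTER_CUBIC)[...,::-1])
k=(W[...,1]>45)&(W[...,1]<110)&(W[...,0]>-60)&(W[...,0]<40)&(W[...,2]>30)&(W[...,2]<60)
s=W[k]; print(len(s),s.mean(0).round(1),np.median(s[:,2])); v,u=np.nonzero(k); print(u.min(),u.max(),v.min(),v.max())
r=cv2.minAreaRect(s[:,:2].astype(np.float32)); print(r)
k=(W[...,1]>0)&(W[...,1]<35)&(W[...,0]>-60)&(W[...,0]<40)&(W[...,2]>36)&(W[...,2]<60); print("stub",W[k].mean(0).round(1),k.sum())
# rim positions for frame check
for y in(60,110): 
    q=W[(abs(W[...,1]-y)<12)&(W[...,2]>75)&(W[...,2]<95)&(W[...,0]<-50)&(W[...,0]>-100)]; print("front rim x",np.percentile(q[:,0],[5,50,95]).round(1))
q=W[(W[...,2]>75)&(W[...,2]<95)&(abs(W[...,0]+20)<40)&(W[...,1]>140)]; print("end rim y",np.percentile(q[:,1],[5,50,95]).round(1))
E
```

```text
97 [-16.6  82.8  46.7] 48.776486952307565
158 173 244 259
((-14.303605079650879, 82.17768859863281), (30.093368530273438, 25.99491310119629), 76.83106994628906)
stub [-10.8  18.4  50.7] 105
front rim x [-72.3 -71.  -68.2]
front rim x [-72.3 -71.1 -68.7]
end rim y [157.1 158.7 160.9]
```

View pics/clev.png

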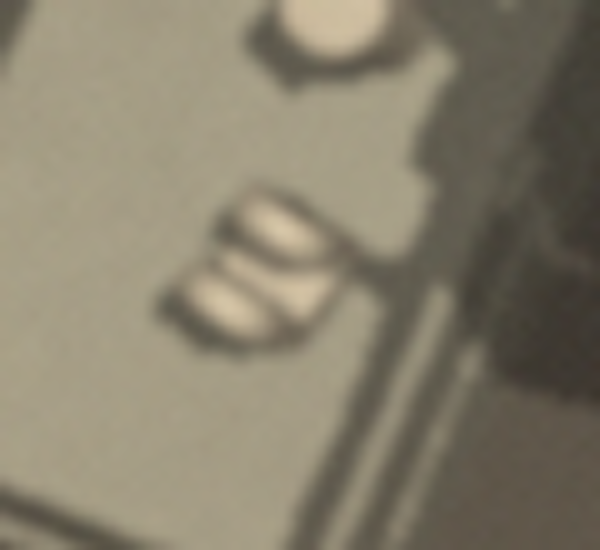

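```bash
python3 - <<'E'
from h import *
a,b=ray("top",[(167.6,247.2),(162.4,255.0)],52)
print(a,b,w2b(a),w2b(b),"dist",np.linalg.norm(a-b))
v=b-a; print("az",np.rad2deg(np.arctan2(v[1],v[0])),"center",(a+b)/2)
p,R=now(); M=R.as_matrix(); print(M.round(3)); print(readout.state()["t"])
E
```

```text
[503.6990965  283.89657119  52.        ] [484.80688507 295.29139452  52.        ] [-19.06917393  70.87458226  52.        ] [-15.20155298  92.59552054  52.        ] dist 22.062584873517455
az 148.90375186854007 center [494.25299079 289.59398285  52.        ]
[[ 0.247  0.934  0.259]
 [ 0.641 -0.358  0.679]
 [ 0.727 -0.002 -0.687]]
26.4
```

```bash
cat >> h.py <<'E'
def tool(az,psi):  # tool x horizontally at azimuth az deg, z tilted psi deg toward az
    a,f=np.deg2rad([az,psi]); u=np.array([np.cos(a)*np.cos(f),np.sin(a)*np.cos(f),np.sin(f)]); z=np.array([np.cos(a)*np.sin(f),np.sin(a)*np.sin(f),-np.cos(f)])
    return Rot.from_matrix(np.c_[u,np.cross(z,u),z])
E
python3 - <<'E'
from h import *
p,R=now(); T=tool(58.9,10)
rows(p,R,[(p+[-5,-12,60],R,3),(np.array([470,225,335.]),T,10),(np.array([496,292,200.]),T,5)])
E
```

```text
[[[12, 0, -17], [0.0, 0.0, 0.0]], [[11, 0, -17], [0.0, 0.0, 0.0]], [[12, 0, -17], [0.0, 0.0, 0.0]], [[4, -17, 4], [-0.009, -0.064, 0.016]], [[4, -17, 3], [-0.008, -0.063, 0.016]], [[3, -17, 3], [-0.009, -0.064, 0.015]], [[3, -17, 2], [-0.009, -0.064, 0.016]], [[3, -18, 2], [-0.008, -0.064, 0.016]], [[3, -18, 2], [-0.009, -0.063, 0.016]], [[3, -17, 1], [-0.009, -0.064, 0.015]], [[3, -18, 1], [-0.009, -0.064, 0.016]], [[3, -18, 1], [-0.008, -0.064, 0.016]], [[2, -17, 1], [-0.009, -0.063, 0.016]], [[9, -2, 29], [0.0, -0.0, -0.0]], [[9, -3, 29], [0.0, -0.0, -0.0]], [[10, -2, 29], [0.0, -0.0, -0.0]], [[9, -3, 29], [0.0, -0.0, -0.0]], [[10, -2, 29], [0.0, -0.0, -0.0]]]
```

{"name": "apply_moves", "arguments": {"targets": [[[12,0,-17],[0,0,0]],[[11,0,-17],[0,0,0]],[[12,0,-17],[0,0,0]],[[4,-17,4],[-0.009,-0.064,0.016]],[[4,-17,3],[-0.008,-0.063,0.016]],[[3,-17,3],[-0.009,-0.064,0.015]],[[3,-17,2],[-0.009,-0.064,0.016]],[[3,-18,2],[-0.008,-0.064,0.016]],[[3,-18,2],[-0.009,-0.063,0.016]],[[3,-17,1],[-0.009,-0.064,0.015]],[[3,-18,1],[-0.009,-0.064,0.016]],[[3,-18,1],[-0.008,-0.064,0.016]],[[2,-17,1],[-0.009,-0.063,0.016]],[[9,-2,29],[0,0,0]],[[9,-3,29],[0,0,0]],[[10,-2,29],[0,0,0]],[[9,-3,29],[0,0,0]],[[10,-2,29],[0,0,0]],[[0,0,0],[0,0,0]],[[0,0,0],[0,0,0]]], "claw": 0.55}}

```text
t: 28.4
position: [496.6, 291.7, 200.3]
tcp_rot: [-2.654, -1.498, -0.232]
wrist_force: [-0.1, 0.0, 0.3]
finger_gap: 0.551
```

```bash
python3 - <<'E'
from h import *
p,R=now(); T=tool(58.9,10); print(p.round(1),(R.inv()*T).as_rotvec().round(3)); lid()
rows(p,R,[(np.array([496,292.3,70.]),T,7),(np.array([496,292.3,25.]),T,6)])
E
```

```text
[496.6 291.7 200.3] [ 0.     0.001 -0.   ]
lid top 1882 [ 9.2 58.9 77.7]
lid side 3050 [36.8 79.5 81.3]
[[[-3, 0, 18], [0.0, 0.0, -0.0]], [[-3, 0, 18], [0.0, 0.0, -0.0]], [[-3, 0, 18], [0.0, 0.0, -0.0]], [[-3, 0, 19], [0.0, 0.0, -0.0]], [[-3, 0, 18], [0.0, 0.0, -0.0]], [[-4, 0, 19], [0.0, 0.001, -0.0]], [[-3, -1, 18], [0.0, -0.0, -0.0]], [[-1, 0, 7], [0.0, -0.0, -0.0]], [[-1, 0, 8], [0.0, -0.0, -0.0]], [[-2, 0, 7], [0.0, -0.0, -0.0]], [[-1, 0, 8], [0.0, -0.0, -0.0]], [[-2, 0, 7], [0.0, -0.0, -0.0]], [[-1, 0, 8], [0.0, -0.0, -0.0]]]
```

{"name": "apply_moves", "arguments": {"targets": [[[-3,0,18],[0,0,0]],[[-3,0,18],[0,0,0]],[[-3,0,18],[0,0,0]],[[-3,0,19],[0,0,0]],[[-3,0,18],[0,0,0]],[[-4,0,19],[0,0,0]],[[-3,0,18],[0,0,0]],[[-1,0,7],[0,0,0]],[[-1,0,8],[0,0,0]],[[-2,0,7],[0,0,0]],[[-1,0,8],[0,0,0]],[[-2,0,7],[0,0,0]],[[-1,0,8],[0,0,0]],[[0,0,0],[0,0,0]],[[0,0,0],[0,0,0]]]}}

```text
t: 30.0
position: [497.5, 292.1, 24.6]
tcp_rot: [-2.655, -1.497, -0.234]
wrist_force: [-0.4, 0.8, -0.3]
finger_gap: 0.552
```

```bash
python3 - <<'E'
from h import *
p,R=now(); print(p.round(1),readout.state()["wrist_force"].round(1))
pt=capture("top")[0]; ps=capture("side")[0]
cv2.imwrite("pics/both8.png",np.hstack([cv2.resize(pt[130:330,90:290],(400,400)),cv2.resize(ps[210:450,140:380],(400,400))])[...,::-1])
E
```

```text
[497.5 292.1  24.6] [-0.4  0.8 -0.3]
```

View pics/both8.png

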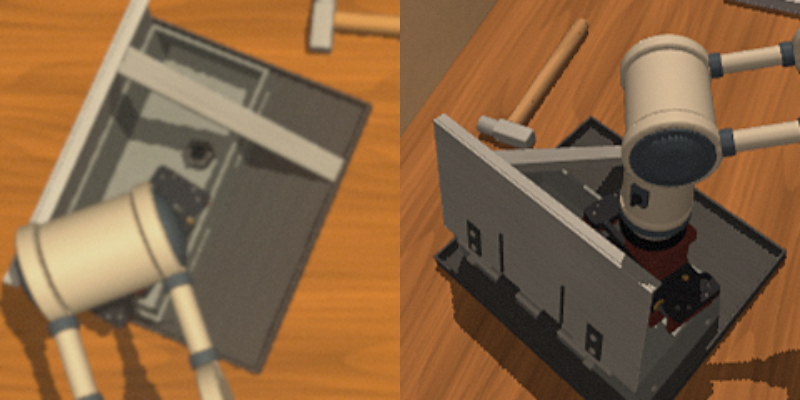

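{"name": "apply_moves", "arguments": {"targets": [[[0,0,0],[0,0,0]],[[0,0,0],[0,0,0]],[[0,0,0],[0,0,0]],[[0,0,0],[0,0,0]],[[0,0,0],[0,0,0]],[[0,0,0],[0,0,0]]], "claw": 0.0, "newtons": 35}}

```text
t: 30.7
position: [497.7, 292.2, 25.2]
tcp_rot: [-2.655, -1.497, -0.235]
wrist_force: [-0.6, 0.3, 2.3]
finger_gap: 0.338
```

Gap 29.7 mm, which matches the 30 mm over the clevis. Now I lift straight up.

{"name": "apply_moves", "arguments": {"targets": [[[1,0,-5],[0,0,0]],[[2,0,-10],[0,0,0]],[[3,0,-18],[0,0,0]],[[3,0,-18],[0,0,0]],[[3,0,-18],[0,0,0]],[[3,0,-19],[0,0,0]],[[3,0,-18],[0,0,0]],[[4,0,-20],[0,0,0]],[[4,0,-20],[0,0,0]],[[4,0,-20],[0,0,0]],[[4,0,-20],[0,0,0]],[[4,0,-20],[0,0,0]],[[4,0,-20],[0,0,0]],[[4,0,-20],[0,0,0]],[[4,0,-20],[0,0,0]],[[0,0,0],[0,0,0]]]}}

```text
t: 32.3
position: [499.4, 295.0, 299.8]
tcp_rot: [-2.654, -1.498, -0.244]
wrist_force: [-0.3, -0.9, -1.0]
finger_gap: 0.339
```

```bash
python3 - <<'E'
from h import *
p,R=now(); s=readout.state(); print(p.round(1),s["wrist_force"].round(1),s["finger_gap"])
T2=tool(58.9,0)
# clevis cheeks bottom below grasp
print(ray("top",(448,260),3))
rows(p,R,[(np.array([500,100,280.]),T2,12),(np.array([490,-250,250.]),tool(58.9,0),14),(np.array([490,-393,200.]),tool(58.9,0),6)])
E
```

```text
[499.4 295.  299.8] [-0.3 -0.9 -1. ] 0.33934558454677605
[[ 488.61084463 -401.35148294    3.        ]]
[[[-14, 8, -1], [0.0, -0.015, -0.0]], [[-14, 8, -1], [0.001, -0.015, -0.0]], [[-14, 9, 0], [0.0, -0.015, -0.0]], [[-14, 8, 0], [0.001, -0.015, -0.0]], [[-14, 9, 0], [0.0, -0.015, -0.0]], [[-14, 8, 0], [0.0, -0.015, -0.0]], [[-14, 9, 0], [0.001, -0.015, -0.0]], [[-14, 8, 1], [0.0, -0.015, -0.0]], [[-14, 9, 1], [0.001, -0.015, -0.0]], [[-14, 8, 1], [-0.0, -0.015, -0.0]], [[-14, 9, 1], [0.0, -0.015, -0.001]], [[-14, 8, 2], [0.001, -0.015, 0.0]], [[-22, 12, 2], [-0.0, -0.0, 0.0]], [[-22, 12, 2], [-0.0, -0.0, 0.0]], [[-22, 12, 2], [-0.0, -0.0, 0.0]], [[-22, 12, 2], [-0.0, -0.0, 0.0]], [[-22, 12, 2], [-0.0, -0.0, 0.0]], [[-22, 12, 2], [-0.0, -0.0, 0.0]], [[-22, 13, 2], [-0.0, -0.0, 0.0]], [[-21, 12, 2], [-0.0, -0.0, 0.0]], [[-22, 13, 2], [-0.0, -0.0, 0.0]], [[-21, 12, 2], [-0.0, -0.0, 0.0]], [[-22, 13, 2], [-0.0, -0.0, 0.0]], [[-21, 12, 3], [-0.0, -0.0, 0.0]], [[-22, 13, 2], [-0.0, -0.0, 0.0]], [[-21, 12, 3], [-0.0, -0.0, 0.0]], [[-20, 12, 8], [-0.0, -0.0, 0.0]], [[-21, 12, 8], [-0.0, -0.0, 0.0]], [[-20, 13, 8], [-0.0, -0.0, 0.0]], [[-21, 12, 8], [-0.0, -0.0, 0.0]], [[-20, 13, 9], [-0.0, -0.0, 0.0]], [[-21, 12, 8], [-0.0, -0.0, 0.0]]]
```

{"name": "apply_moves", "arguments": {"targets": [[[-15,9,-1],[0,0,0]],[[-30,18,-2],[0,0,0]],[[-31,18,-2],[0,0,0]],[[-31,18,-2],[0,0,0]],[[-31,18,-2],[0,0,0]],[[-31,18,-2],[0,0,0]],[[-31,18,-2],[0,0,0]],[[-31,18,-2],[0,0,0]],[[-31,18,-2],[0,0,0]],[[-31,18,-2],[0,0,0]],[[-31,18,-2],[0,0,0]],[[-31,18,-3],[0,0,0]],[[-31,18,-3],[0,0,0]],[[-31,18,-3],[0,0,0]],[[-31,18,-3],[0,0,0]],[[-31,18,-3],[0,0,0]],[[-31,18,-3],[0,0,0]],[[-31,18,-3],[0,0,0]],[[-30,18,-2],[0,0,0]],[[-25,15,-2],[0,0,0]]]}}

```text
t: 34.3
position: [488.1, -396.1, 235.5]
tcp_rot: [-2.654, -1.495, -0.233]
wrist_force: [0.4, 0.8, -1.1]
finger_gap: 0.343
```

```bash
python3 - <<'E'
from h import *
p,R=now(); s=readout.state(); print(p.round(1),s["wrist_force"].round(1),s["finger_gap"])
T=tool(58.9,10)
W=cloud("side",capture("side")[1]).reshape(-1,3); q=W[(abs(W[:,0]-p[0])<45)&(abs(W[:,1]-p[1])<40)&(W[:,2]<p[2]+15)&(W[:,2]>p[2]-40)]; print("lowest",np.percentile(q[:,2],[1,5,20]).round(1),len(q),p[2])
rows(p,R,[(np.array([490,-393,60.]),T,8)])
E
```

```text
[ 488.1 -396.1  235.5] [ 0.4  0.8 -1.1] 0.34328473351724503
lowest [218.2 219.6 226.5] 169 235.50742849097043
[[[-3, 0, 22], [-0.0, -0.0, -0.0]], [[-3, 0, 22], [-0.0, -0.0, -0.001]], [[-4, 0, 22], [-0.0, -0.0, 0.0]], [[-3, 0, 21], [-0.0, -0.0, -0.0]], [[-4, 0, 22], [-0.0, -0.001, -0.0]], [[-3, 0, 21], [-0.0, 0.0, -0.001]], [[-4, 0, 22], [-0.0, 0.0, 0.0]], [[-3, 0, 21], [-0.0, 0.0, -0.0]]]
```

{"name": "apply_moves", "arguments": {"targets": [[[-3,0,22],[0,0,0]],[[-3,0,22],[0,0,0]],[[-4,0,22],[0,0,0]],[[-3,0,21],[0,0,0]],[[-4,0,22],[0,0,0]],[[-3,0,21],[0,0,0]],[[-4,0,22],[0,0,0]],[[-3,0,21],[0,0,0]],[[-2,0,14],[0,0,0]],[[-2,0,10],[0,0,0]],[[-1,0,6],[0,0,0]],[[0,0,0],[0,0,0]],[[0,0,0],[0,0,0]]]}}

```text
t: 35.65
position: [491.4, -391.6, 32.8]
tcp_rot: [-2.656, -1.498, -0.235]
wrist_force: [1.0, -0.5, -0.4]
finger_gap: 0.342
```

{"name": "apply_moves", "arguments": {"targets": [[[-1,0,4],[0,0,0]],[[-1,0,3],[0,0,0]],[[0,0,3],[0,0,0]],[[0,0,2],[0,0,0]],[[0,0,0],[0,0,0]],[[0,0,0],[0,0,0]]]}}

```text
t: 36.25
position: [491.0, -391.3, 20.2]
tcp_rot: [-2.655, -1.497, -0.234]
wrist_force: [-1.9, 0.5, 3.1]
finger_gap: 0.343
```

Touching the tray floor (+3 N). I release and retreat upward.

{"name": "apply_moves", "arguments": {"targets": [[[0,0,0],[0,0,0]],[[0,0,0],[0,0,0]],[[0,0,0],[0,0,0]],[[0,0,0],[0,0,0]],[[1,0,-5],[0,0,0]],[[2,0,-12],[0,0,0]],[[4,0,-20],[0,0,0]],[[4,0,-20],[0,0,0]],[[5,0,-25],[0,0,0]],[[5,0,-30],[0,0,0]],[[5,0,-30],[0,0,0]],[[5,0,-30],[0,0,0]],[[-40,-20,0],[0,0,0]],[[-40,-20,0],[0,0,0]],[[-40,-20,0],[0,0,0]],[[-30,-20,0],[0,0,0]],[[0,0,0],[0,0,0]]], "claw": 0.6}}

```text
t: 37.95
position: [342.6, -477.5, 168.5]
tcp_rot: [-2.659, -1.49, -0.232]
wrist_force: [0.1, 0.5, -1.3]
finger_gap: 0.6
```

```bash
python3 - <<'E'
from h import *
s=readout.state(); print(s["t"],s["position"].round(0),s["wrist_force"].round(1))
foot(); look2(x0=-180,x1=-50,z0=18,z1=250)
pt,dt=capture("top"); ps=capture("side")[0]
cv2.imwrite("pics/end.png",np.hstack([cv2.resize(pt[110:350,90:510],(455,260)),cv2.resize(ps[140:460,130:440],(340,350))[:260] if 0 else cv2.resize(ps[140:460,130:460],(268,260))])[...,::-1])
W=cloud("top",dt).reshape(-1,3); q=W[(abs(W[:,0]-489)<70)&(abs(W[:,1]+393)<98)&(W[:,2]>32)&(W[:,2]<70)]; print("clevis",len(q),q.mean(0).round(1),np.percentile(q[:,2],[50,90]).round(1))
E
```

```text
37.95 [ 343. -478.  168.] [ 0.1  0.5 -1.3]
[(-190, np.float64(19.4)), (-186, np.float64(20.7)), (-182, np.float64(20.0)), (-178, np.float64(23.3)), (-174, np.float64(27.2)), (-170, np.float64(30.3)), (-166, np.float64(35.1)), (-162, np.float64(40.9)), (-158, np.float64(45.0)), (-154, np.float64(48.6)), (-150, np.float64(52.3)), (-146, np.float64(56.7)), (-142, np.float64(61.1)), (-138, np.float64(64.4)), (-134, np.float64(69.3)), (-130, np.float64(73.2))]
top 932 foot -178.9 21.9 zlow 22.4 slope 46.3 C 42.1 253.3 y [-99.3 -70.6]
  lid 843 [74.4 77.6 80.2]
side 767 foot -177.1 19.0 zlow 19.7 slope 46.6 C 42.7 251.6 y [-102.1  -73.2]
  lid 3605 [77.3 80.4 87.7]
clevis 94 [ 488.2 -388.3   43.5] [44.9 48.7]
```

View pics/end.png

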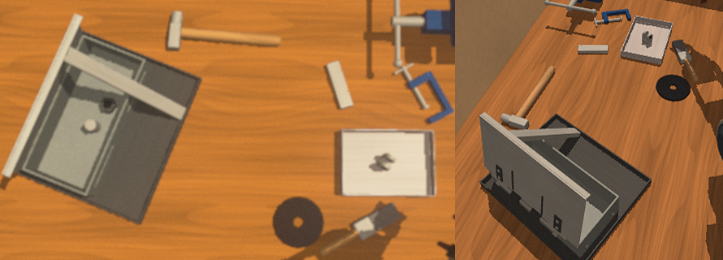

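```bash
python3 - <<'E'
from h import *
for n in("top","side"):
    ims=[];ds=[]
    for i in range(5):
        p,d=capture(n); ims.append(p.astype(np.float32)); ds.append(d)
    p=np.mean(ims,0).mean(2); d=np.median(ds,0).astype(np.float32)
    for z in(20,14):
      for y0 in(-88,-45,-125):
        out=[]
        for x in range(-206,-160,2):
            P=proj(n,[b2w([x,y,z]) for y in np.linspace(y0-7,y0+7,9)]).astype(np.float32)
            out.append(int(cv2.remap(p,P[:,0],P[:,1],cv2.INTER_LINEAR).mean()))
        print(n,"z",z,"y",y0,out)
    W=w2b(cloud(n,d).reshape(-1,3))
    for lo,hi in((-100,-76),(20,150),(-170,-115)):
        q=W[(W[:,1]>lo)&(W[:,1]<hi)&(W[:,0]>-205)&(W[:,0]<-165)]
        print(n,(lo,hi),[(x,np.percentile(q[(q[:,0]>=x)&(q[:,0]<x+3)][:,2],[20,50,85]).round(0).tolist()) for x in range(-204,-165,3) if ((q[:,0]>=x)&(q[:,0]<x+3)).sum()>2])
E
```

```text
top z 20 y -88 [118, 117, 118, 118, 115, 106, 91, 82, 90, 113, 143, 165, 173, 174, 174, 174, 175, 175, 175, 175, 175, 175, 176]
top z 20 y -45 [122, 122, 121, 121, 118, 107, 92, 82, 81, 79, 74, 77, 84, 88, 89, 89, 89, 90, 90, 90, 90, 90, 89]
top z 20 y -125 [125, 124, 124, 123, 120, 110, 93, 81, 79, 78, 75, 79, 85, 87, 88, 87, 88, 89, 89, 89, 89, 89, 88]
top z 14 y -88 [118, 118, 117, 118, 117, 111, 97, 84, 84, 101, 129, 156, 171, 174, 174, 174, 175, 175, 175, 175, 175, 175, 176]
top z 14 y -45 [122, 122, 121, 121, 120, 112, 99, 84, 81, 81, 76, 74, 81, 86, 88, 89, 89, 90, 90, 90, 90, 90, 89]
top z 14 y -125 [125, 124, 124, 123, 122, 115, 101, 85, 79, 79, 75, 76, 82, 87, 87, 87, 88, 88, 89, 89, 89, 89, 89]
top (-100, -76) [(-204, [-1.0, -1.0, 0.0]), (-201, [-2.0, -0.0, 0.0]), (-198, [-1.0, -0.0, 0.0]), (-195, [-1.0, -0.0, 2.0]), (-192, [3.0, 11.0, 19.0]), (-189, [17.0, 19.0, 20.0]), (-186, [14.0, 16.0, 17.0]), (-183, [18.0, 20.0, 21.0]), (-180, [22.0, 22.0, 24.0]), (-177, [24.0, 25.0, 27.0]), (-174, [27.0, 28.0, 30.0]), (-171, [29.0, 31.0, 33.0]), (-168, [32.0, 34.0, 37.0])]
top (20, 
[... 1595 characters left out ...]
20.0, 21.0]), (-177, [24.0, 25.0, 25.0]), (-174, [27.0, 27.0, 29.0]), (-171, [6.0, 29.0, 31.0]), (-168, [3.0, 19.0, 35.0])]
side (20, 150) [(-204, [-1.0, 0.0, 1.0]), (-201, [-0.0, 0.0, 1.0]), (-192, [19.0, 19.0, 20.0]), (-189, [8.0, 18.0, 20.0]), (-186, [4.0, 8.0, 17.0]), (-183, [3.0, 4.0, 5.0]), (-180, [3.0, 4.0, 4.0]), (-177, [3.0, 4.0, 5.0]), (-174, [3.0, 4.0, 5.0]), (-171, [3.0, 4.0, 5.0]), (-168, [3.0, 4.0, 5.0])]
side (-170, -115) [(-204, [-1.0, -0.0, 1.0]), (-201, [-1.0, -0.0, 1.0]), (-189, [18.0, 20.0, 21.0]), (-186, [4.0, 10.0, 17.0]), (-183, [3.0, 3.0, 5.0]), (-180, [3.0, 3.0, 5.0]), (-177, [3.0, 4.0, 4.0]), (-174, [3.0, 4.0, 5.0]), (-171, [3.0, 4.0, 4.0]), (-168, [3.0, 4.0, 5.0])]
```

```bash
python3 -c "
from plant import robot,readout
print(readout.state()['t']); print(robot.job_done())"
```

```text
38.7
the job is handed in; nothing more can be done
None
```

The lid is propped wide open with the long tube, the fork end is standing in the aluminium tray, and the job was handed in at about 39 s.

**How it went:** I pried the lid up from under its lip with the tube. I then slid the tube along to the far end of the bin, stood its foot in the chip tray and let go. After that I lifted the fork end out by its cheeks and set it down in the tray.

**Last checks:**
- **Lid:** it measured about 77° (top camera) and 80° (side camera), and did not move over the 13 s from release to the last check.
- **Prop:** the tube slopes about 46.5°. Its foot shows at floor height, directly against the tray's front edge in the top depth image.
- **Fork end:** it stands upright near the middle of the aluminium tray.
- **Everything else:** the nut and stub are still in the bin, the other things on the bench look where they were, and the arm is clear.

**What went wrong or disagreed:**
- **First push:** the tube hit the lid's lip at about 38 N and slid back roughly 11 mm in the grip.
- **First seating:** the foot caught on top of the tray's front edge, so I lifted it and seated it again.
- **Lid angle:** it reads a few degrees more open than the 72–74° I expected (the two cameras also differ by 3°). The tube's top may therefore rest on the lid a little inside the lip corner, and I could not confirm that it sits in the corner.

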